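Sort tagged brackets, clamp the good ones, hang up the empty basket

TASK

The parts basket has been emptied onto the shelf: lay every bracket with a round brass tag flat in its own nest of the steel fixture and every bracket with a cross-shaped tag flat in its own bay of the wooden reject tray. When all the round-tagged ones are in, turn the cam its full quarter turn clockwise so that the jaw draws them tight against the stop; also hang the empty basket by its handle on the hook of the stand, and leave the brass bell where it stands.

Things in the scene. Friction and masses are not known exactly. Their poses are not given: they have to be found in the camera images.
- round_a: aluminium bracket, loose, 0.25 kg: flat base 100 x 50 x 20 mm (long along its x), with an upright lug in the middle of the base, 36 mm long (x), 14 mm thick (y), rising from 20 to 55 mm above the underside. Origin: centre of the underside, directly below the lug; z up. (Its -x end has a bolt hole.) On the base, 34 mm from the origin towards +x, is riveted a ROUND brass disc tag, 28 mm across: a PASS bracket. May be absent.
- round_b: aluminium bracket, loose, 0.25 kg: flat base 100 x 50 x 20 mm (long along its x), with an upright lug in the middle of the base, 36 mm long (x), 14 mm thick (y), rising from 20 to 55 mm above the underside. Origin: centre of the underside, directly below the lug; z up. (Its -x end has a bolt hole.) On the base, 34 mm from the origin towards +x, is riveted a ROUND brass disc tag, 28 mm across: a PASS bracket. May be absent.
- round_c: aluminium bracket, loose, 0.25 kg: flat base 100 x 50 x 20 mm (long along its x), with an upright lug in the middle of the base, 36 mm long (x), 14 mm thick (y), rising from 20 to 55 mm above the underside. Origin: centre of the underside, directly below the lug; z up. (Its -x end has a bolt hole.) On the base, 34 mm from the origin towards +x, is riveted a ROUND brass disc tag, 28 mm across: a PASS bracket. May be absent.
- cross_a: aluminium bracket, loose, 0.25 kg: flat base 100 x 50 x 20 mm (long along its x), with an upright lug in the middle of the base, 36 mm long (x), 14 mm thick (y), rising from 20 to 55 mm above the underside. Origin: centre of the underside, directly below the lug; z up. (Its -x end has a bolt hole.) On the base, 34 mm from the origin towards +x, is riveted an X-shaped cross tag of dark steel, 34 mm across: a REJECT bracket. May be absent.
- cross_b: aluminium bracket, loose, 0.25 kg: flat base 100 x 50 x 20 mm (long along its x), with an upright lug in the middle of the base, 36 mm long (x), 14 mm thick (y), rising from 20 to 55 mm above the underside. Origin: centre of the underside, directly below the lug; z up. (Its -x end has a bolt hole.) On the base, 34 mm from the origin towards +x, is riveted an X-shaped cross tag of dark steel, 34 mm across: a REJECT bracket. May be absent.
- fixture: fixed steel pass fixture, 235 x 204 mm base plate 8 mm thick: three nests side by side (along its y), a stop bar at its +x end, a low sliding jaw (its top 28 mm above the shelf) across the other end of the nests and the cam beyond the jaw, 120 mm towards -x from the middle nest. Origin: shelf level under the middle nest; x points from cam to stop
- nest0 (a point): first nest: centre of the floor of a pass nest, where the centre of a bracket's underside lies once clamped; x is the nest's long direction (either way round fits). The nest is 58 mm wide (y) between dividers 16 mm high; its stop face is 51 mm towards +x and the open jaw's face 61 mm towards -x (51.5 mm when the cam is fully turned), so a bracket is best laid down 5 mm towards -x from this point; the nest floor is 8 mm above the shelf
- nest1 (a point): middle nest: centre of the floor of a pass nest, where the centre of a bracket's underside lies once clamped; x is the nest's long direction (either way round fits). The nest is 58 mm wide (y) between dividers 16 mm high; its stop face is 51 mm towards +x and the open jaw's face 61 mm towards -x (51.5 mm when the cam is fully turned), so a bracket is best laid down 5 mm towards -x from this point; the nest floor is 8 mm above the shelf
- nest2 (a point): third nest: centre of the floor of a pass nest, where the centre of a bracket's underside lies once clamped; x is the nest's long direction (either way round fits). The nest is 58 mm wide (y) between dividers 16 mm high; its stop face is 51 mm towards +x and the open jaw's face 61 mm towards -x (51.5 mm when the cam is fully turned), so a bracket is best laid down 5 mm towards -x from this point; the nest floor is 8 mm above the shelf
- cam (a joint): angle of the cam in rad: 0 fully open (its grip bar lies along the fixture's y), 1.57 fully turned (bar along the fixture's x). Turns clockwise seen from above as it grows, between end stops, about 0.1 N m of friction, stays where it is left. Turning it by the quarter turn slides the jaw 9.5 mm towards the stop
- cam_grip (a point): on the vertical cam axis, in the middle of the cam's black grip bar, 55 mm above the shelf; the bar is 80 mm long, 14 mm thick, 34 mm tall (36 to 70 mm above the shelf). The point turns with the cam: its y axis runs along the bar
- tray: fixed wooden reject tray, 120 x 204 mm, 24 mm high, with three open bays side by side along its y. Origin: shelf level under the middle bay
- bay0 (a point): first bay: centre of the floor of a reject bay, 108 mm long (x) by 58 mm wide (y), between wooden walls 18 mm high; floor 6 mm above the shelf. A bracket fits lengthwise along x, either way round
- bay1 (a point): middle bay: centre of the floor of a reject bay, 108 mm long (x) by 58 mm wide (y), between wooden walls 18 mm high; floor 6 mm above the shelf. A bracket fits lengthwise along x, either way round
- bay2 (a point): third bay: centre of the floor of a reject bay, 108 mm long (x) by 58 mm wide (y), between wooden walls 18 mm high; floor 6 mm above the shelf. A bracket fits lengthwise along x, either way round
- basket: empty sheet steel parts basket, loose, 0.3 kg: box 110 (x) x 140 (y) x 65 mm high, with a rigid handle: two straps (6 mm thick) at y = +-66 mm rising to a straight grip bar along its y, 12 mm wide (x) and 10 mm tall, its underside 150 mm and top 160 mm above the basket's underside. The clear gap between box rim and bar is 85 mm. Origin: centre of the underside
- handle (a point): middle of the underside of the basket's grip bar
- hook_stand: fixed stand: 90 mm square foot 12 mm thick with a post 240 mm high and, at its top, a hook of 10 mm round rod that reaches out to the stand's -x: it runs level 70 mm, dips into a seat 90 mm from the post axis and turns up to a tip 115 mm from the post axis. Origin: shelf level on the post axis
- hook_seat (a point): top of the hook rod at its seat, 235 mm above the shelf and 90 mm from the post axis; the tip, 25 mm farther towards the stand's -x, stands 28 mm above this point. A hanging handle bar lies here with its underside on the rod, across the stand's x
- bell: small brass counter bell, 54 mm across, 67 mm high, loose bystander; origin under its centre
There are look-alikes about, which are no part of the job. What is shaped like the cross_a but green is not meant.

How it is judged:
By the outcome, as a careful person would: the job done as asked, in the order asked, and still so for the second after the job is handed in, with the robot touching nothing.
Of round_a, round_b, round_c, cross_a, cross_b only 4 to 5 are there at a start; the rules pass over those that are not, and their reading is None.
At some moment in a run one of round_a, round_b, round_c, cross_a, cross_b may be knocked a few centimetres aside while the robot is not near it.
It also fails if it takes over 210 s, if anything falls off the work surface, if the arm or the gripper's body presses on something with over 40 N, if the wrist force passes 120 N, or if a joint passes its speed limit or range.

ROBOT

A 6-joint arm with a two-finger parallel gripper is mounted at the origin on the work surface. World frame = base frame: x ahead of the robot, y to its left, z up, the work surface at z = 0. Lengths are in m, angles in degrees, forces in N, time in s.
With the tool pointing down it reaches from about 0.4 to 0.825 m from the base axis. Payload 7 kg.
Tool frame: the origin (TCP) lies on the centre line of the jaws, within the pads' length; the fingertips stand 8 mm ahead of it and the grasp point (between the pads) lies 11 mm behind it; z points along the fingers, y is the line along which they close (so a half turn about z gives the same grasp; the last joint's range is limited). The gripper opens to 88 mm and grips with 3 to 60 N. Pads are 19 mm wide; open, the fingers measure 130 mm over their backs; the gripper's body (78 mm by 193 mm) begins 47 mm behind the grasp point.
Start: joints at [-50.586, 20.546, 0.682, 0, -70.136, -16.507], TCP at [0.263, -0.622, 0.235] pointing down, gripper open.
Joint ranges: [-176.03, 176.03], [-82.01, 121.73], [-58.28, 71.71], [-173.87, 95.51], [-174.79, -0.11], [-173.66, 173.66]. Speed limits (degrees/s): [136.94, 136.94, 172.46, 180, 180, 180].

INTERFACE

Orientations are given as [roll, pitch, yaw] about the fixed x, y, z axes, in that order (R = Rz(yaw) Ry(pitch) Rx(roll)).
In Python, from plant import telemetry, viewer, close_job, models gives the robot as it stands.
- The arm moves only by the shell command python3 -m handwheel 'ROWS' [FORCE]. ROWS is JSON, a list of rows, each an object with "grip": the closure, from -1 (fully open) to 1 (shut); "travel": the shift along the tool's x, y, z as a fraction of full scale, a list of three; "spin": the turn about the tool's z as a fraction of full scale. A call has 1 to 8 rows; each row shifts and turns the commanded pose from where the row before left it, along the tool's axes as they then stand; what a row does not reach is not made up. Full scale, the value 1, is 0.025 m for a shift and 5 degrees for a turn. A row lasts 1/8 s, in which the tool goes at most 62.5 mm and 10.7 degrees, less where a joint would pass 70% of its speed; a pose out of reach is approached as far as the arm can. A call with a number of a shift or a turn outside -1 to 1 is refused whole. A call with a gripper value outside its range is refused whole. The fingers move at their own pace and stop on an object; FORCE is the grip in N (left out, the last holds). Time passes only in rows, so rows that do not move let the fingers close. It gives the time, the measured TCP pose, the force, the opening and the grip force at its end, in the units of the state.
- telemetry.get_state(): the state, without advancing time (a new reading comes with each control period).
- viewer.capture(name): name is "scene" or "top" or "wrist"; returns the picture (400x640x3 uint8, red, green, blue); there is no depth.
- viewer.calibration(name): a dict with "fx", "fy", "cx", "cy" (pixels), "k1" (the pictures are not rectified: a ray, as slopes to the right and down, at radius r is drawn at 1 + k1 r^2 times it, then the intrinsics apply), "T" (4x4, takes a point from camera to world coordinates); the wrist camera has in their place "T_tool_cam" (4x4, takes a point from camera to tool coordinates, whose origin is the TCP and whose axes are the flange's). Camera axes: x right, y down, z forward; pixel columns grow to the right and rows downward; lengths in m; the calibration is good to about 2 mm. A picture is of the moment at which its call begins: read the wrist's pose just before it. calibration takes no time and is no camera call.
- close_job(): hands the job in; it is judged then, once.
Trained networks look in the newest picture that a camera, given by its name, has taken for a name from the list of things; names that differ only in an ending like _2 or _b are one class to them, and where a whole thing is asked for, a point or a joint stands for the part that bears it (a point fixed in the world has none). Each returns a list of dicts, best first, with "p" (0 to 1); they miss things now and then, are a little off and sometimes report something else, mostly with a low value. They report only what shows in the picture. A call takes as long as a camera call. They do not tell look-alikes from the thing itself.
- models.find_in(camera, thing): "position" ([column, row] in pixels, amid what is visible of it).
The state is a dict: "time_s": time; "joints": joint angles; "qd": joint speeds; "joint_torque": joint torques, N m; "tcp_pos": TCP position; "eef_rot": TCP orientation; "contact_force": force on the tool from outside, world axes, zero at the start; "moment": the same for the moment, N m; "gripper_width": finger opening in m; "gripper_force": force on a finger pad.
Only numpy, scipy, OpenCV 4.12 (cv2) and the standard library are available. Lean on these libraries where they do the work, as an engineer would, in place of code of your own. Each camera call takes 0.05 s, during which the arm holds its last target. There are 200 camera calls.

## Working session

There is one attempt and no reset: what is moved stays moved. The work goes in short steps, Python scripts to look and compute and a shell command to move; the robot and the scene stay as the last step left them, time stands still between calls to the robot, and variables do not carry over. Pictures are saved under pics/ and viewed, at most 14 in all, crops included, and the job is handed in when it is done.

```bash
ls; mkdir -p pics; cat > h.py <<'E'
import numpy as np, cv2
from scipy.spatial.transform import Rotation as R
from plant import telemetry, viewer, models
def Tcam(name, st=None):
    c=viewer.calibration(name)
    if 'T' in c: return np.array(c['T']),c
    st=st or telemetry.get_state()
    T=np.eye(4); T[:3,:3]=R.from_euler('xyz',st['eef_rot'],degrees=True).as_matrix(); T[:3,3]=st['tcp_pos']
    return T@np.array(c['T_tool_cam']),c
def ray(px,T,c):
    d=np.array([(px[0]-c['cx'])/c['fx'],(px[1]-c['cy'])/c['fy']]); u=d.copy()
    for _ in range(20): u=d/(1+c['k1']*(u@u))
    v=T[:3,:3]@np.array([u[0],u[1],1.]); return T[:3,3],v
def onz(px,z,T,c):
    o,v=ray(px,T,c); return o+v*(z-o[2])/v[2]
def proj(P,T,c):
    q=T[:3,:3].T@(np.array(P)-T[:3,3]); u=q[:2]/q[2]; u=u*(1+c['k1']*(u@u))
    return u*[c['fx'],c['fy']]+[c['cx'],c['cy']]
def tri(rays):
    A=np.zeros((3,3));b=np.zeros(3)
    for o,v in rays:
        v=v/np.linalg.norm(v);M=np.eye(3)-np.outer(v,v);A+=M;b+=M@o
    P=np.linalg.solve(A,b); return P,[np.linalg.norm((np.eye(3)-np.outer(v,v)/(v@v))@(P-o)) for o,v in rays]
def save(n,im,scale=1):
    cv2.imwrite('pics/'+n,cv2.resize(im,None,fx=scale,fy=scale,interpolation=cv2.INTER_CUBIC)[:,:,::-1])
E
python3 - <<'E'
from h import *
for n in ('top','scene'):
    im=viewer.capture(n); save(n+'0.png',im,1.25); np.save('pics/'+n+'0.npy',im)
    T,c=Tcam(n); print(n,T.round(3).tolist(),{k:c[k] for k in('fx','cx','cy','k1')})
    for t in ['round_a','cross_a','fixture','cam','cam_grip','nest0','nest1','tray','bay1','basket','handle','hook_stand','hook_seat','bell']:
        try: print(t,[(np.round(d['position']).tolist(),round(d['p'],2)) for d in models.find_in(n,t)])
        except Exception as e: print(t,e)
print(telemetry.get_state())
print({k:v for k,v in viewer.calibration('wrist').items()})
E
```

```text
pics
top [[-0.009, -0.99, 0.143, 0.49], [-0.999, 0.004, -0.035, 0.027], [0.034, -0.143, -0.989, 1.16], [0.0, 0.0, 0.0, 1.0]] {'fx': 415.4257142705501, 'cx': 318.08397762645956, 'cy': 197.41147362961064, 'k1': -0.02899978829274424}
round_a [([258.0, 231.0], 0.88), ([441.0, 266.0], 0.69), ([305.0, 273.0], 0.63), ([341.0, 274.0], 0.56)]
cross_a [([400.0, 187.0], 0.94), ([290.0, 231.0], 0.82), ([272.0, 132.0], 0.56), ([439.0, 265.0], 0.21)]
fixture [([439.0, 266.0], 0.91)]
cam [([442.0, 287.0], 0.92), ([282.0, 183.0], 0.73), ([290.0, 231.0], 0.68), ([340.0, 192.0], 0.48), ([206.0, 182.0], 0.4)]
cam_grip [([440.0, 287.0], 0.82)]
nest0 [([441.0, 267.0], 0.65), ([441.0, 290.0], 0.17)]
nest1 [([441.0, 267.0], 0.65), ([441.0, 290.0], 0.17)]
tray [([184.0, 266.0], 0.96), ([438.0, 268.0], 0.36)]
bay1 [([185.0, 265.0], 0.9), ([440.0, 266.0], 0.64)]
basket [([343.0, 192.0], 0.94)]
handle [([344.0, 191.0], 0.57)]
hook_stand [([209.0, 180.0], 0.88)]
hook_seat [([209.0, 177.0], 0.79)]
bell [([284.0, 180.0], 0.52)]
scene [[0.472, 0.685, -0.555, 1.188], [0.881, -0.364, 0.301, -0.279], [0.004, -0.631, 
[... 1357 characters left out ...]
1717e-05, -1.57092641e+02]), 'contact_force': array([-0.30836096,  0.32373015, -0.49126409]), 'moment': array([-0.0202082 , -0.01472963, -0.06107841]), 'gripper_force': 0.0, 'gripper_width': 0.08776649597993749}
{'fx': 349.16140886275736, 'fy': 349.16140886275736, 'cx': 324.3212483496449, 'cy': 197.69187597418187, 'k1': -0.007676340445447954, 'T_tool_cam': array([[ 9.71607530e-04, -9.66397655e-01, -2.57049857e-01,
         6.87371255e-02],
       [ 9.99999407e-01,  1.06524788e-03, -2.25038431e-04,
        -6.13704566e-04],
       [ 4.91298426e-04, -2.57049486e-01,  9.66398117e-01,
        -1.49600302e-01],
       [ 0.00000000e+00,  0.00000000e+00,  0.00000000e+00,
         1.00000000e+00]])}
```

```bash
python3 - <<'E'
from h import *
im=np.load('pics/top0.npy'); save('top0c.png',im[110:330,140:500],2.2)
im=np.load('pics/scene0.npy'); save('scene0c.png',im[110:340,110:470],2.2)
E
```

```text
(no output)
```

View pics/top0c.png

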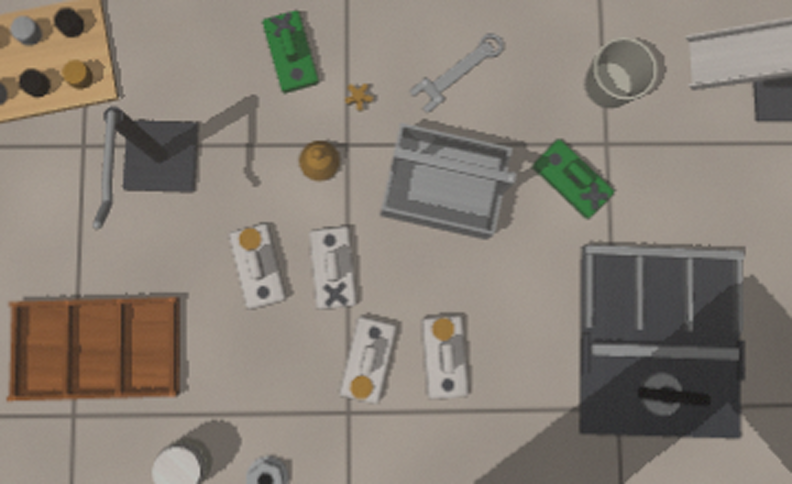

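View pics/scene0c.png

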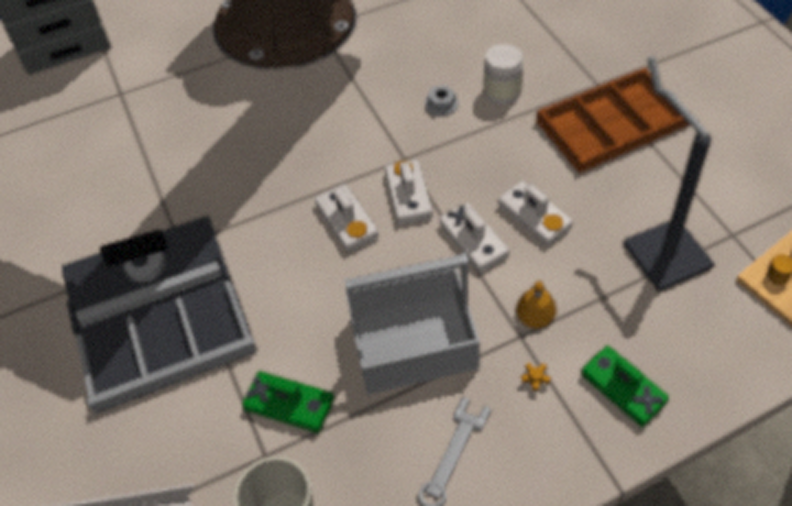

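The top view shows four aluminium brackets. Three have brass discs, at crop (258,265), (370,358) and (445,356). One has a cross, at (333,267). The two green brackets at (290,50) and (575,178) are look-alikes, so I'll leave them. The cam bar lies along y (open), and the hook points toward the robot.

```bash
python3 - <<'E'
from h import *
T,c=Tcam('top'); S,cs=Tcam('scene')
f=lambda p:(p[0]/2.2+140,p[1]/2.2+110); g=lambda p:(p[0]/2.2+110,p[1]/2.2+110)
def P(p,z): return onz(f(p),z,T,c)
for n,a,b in [('R1',(250,239),(263,292)),('X',(336,293),(329,240)),('R2',(361,387),(374,332)),('R3',(443,328),(447,385))]:
    A,B=P(a,.021),P(b,.021); print(n,((A+B)/2).round(4)[:2],'yaw(hole->tag)',np.degrees(np.arctan2(*(A-B)[1::-1])).round(1),'len',np.linalg.norm(A-B).round(4))
for n,p,z in [('fixTL',(585,243),.03),('fixTR',(744,250),.03),('fixBR',(741,436),.008),('fixBL',(580,432),.008),('barL',(640,393),.07),('barR',(709,400),.07),
  ('trTL',(10,303),.024),('trTR',(180,297),.024),('trBR',(181,394),.024),('trBL',(10,399),.024),('bell',(319,160),.0),('foot',(160,155),.012),('tip',(98,222),.26),('post',(112,115),.24),
  ('barL',(395,157),.16),('barR',(515,178),.16)]:
    print(n,P(p,z).round(4)[:2])
def TR(n,p,q):
    P_,e=tri([ray(f(p),T,c),ray(g(q),S,cs)]); print(n,P_.round(4),np.round(e,4))
TR('tip',(98,222),(652,62)); TR('posttop',(112,115),(703,135)); TR('hbarL',(395,157),(466,261)); TR('hbarR',(515,178),(350,283));TR('cambarL',(640,393),(165,240));TR('cambarR',(709,400),(103,252)); TR('lugX',(333,262),(476,215))
TR('bell',(320,150),(538,285)); TR('trayTR',(180,297),(580,170))
E
```

```text
R1 [0.5635 0.156 ] yaw(hole->tag) 14.3 len 0.0679
X [0.5616 0.0619] yaw(hole->tag) -172.5 len 0.0664
R2 [0.4472 0.019 ] yaw(hole->tag) 166.2 len 0.0684
R3 [ 0.4498 -0.0764] yaw(hole->tag) 3.1 len 0.0694
fixTL [ 0.5879 -0.2536]
fixTR [ 0.5775 -0.4561]
fixBR [ 0.3464 -0.4473]
fixBL [ 0.3548 -0.2439]
barL [ 0.406  -0.3027]
barR [ 0.3965 -0.3854]
trTL [0.519  0.4564]
trTR [0.5251 0.249 ]
trBR [0.4081 0.2453]
trBL [0.4037 0.4512]
bell [0.6998 0.0798]
foot [0.7048 0.2808]
tip [0.5916 0.2849]
post [0.7039 0.2805]
barL [ 0.6739 -0.0118]
barR [ 0.6498 -0.1454]
tip [0.5926 0.2871 0.2553] [0.0009 0.0009]
posttop [0.7051 0.2821 0.236 ] [0.0006 0.0006]
hbarL [ 0.677  -0.0109  0.1472] [0.0016 0.0016]
hbarR [ 0.6508 -0.1425  0.1603] [0.0031 0.0031]
cambarL [ 0.4047 -0.308   0.0511] [0.0004 0.0004]
cambarR [ 0.3967 -0.3853  0.0649] [0.002 0.002]
lugX [0.5652 0.0621 0.0628] [0.0024 0.0024]
bell [0.7003 0.0766 0.0677] [0.0011 0.0011]
trayTR [0.5265 0.2539 0.0098] [0.0023 0.0023]
```

```bash
python3 -m handwheel '[{"grip":-1,"travel":[0,0,-0.52],"spin":0.916},{"grip":-1,"travel":[0,0,-0.52],"spin":0.916},{"grip":-1,"travel":[0,0,-0.52],"spin":0.916},{"grip":-1,"travel":[0,0,-0.52],"spin":0.916},{"grip":-1,"travel":[0,0,-0.52],"spin":0.916},{"grip":-1,"travel":[0,0,0],"spin":0}]' 
python3 -m handwheel '[{"grip":-1,"travel":[-0.68,0.99,0],"spin":0},{"grip":-1,"travel":[-0.68,0.99,0],"spin":0},{"grip":-1,"travel":[-0.68,0.99,0],"spin":0},{"grip":-1,"travel":[-0.68,0.99,0],"spin":0},{"grip":-1,"travel":[-0.68,0.99,0],"spin":0},{"grip":-1,"travel":[-0.68,0.99,0],"spin":0},{"grip":-1,"travel":[-0.68,0.99,0],"spin":0},{"grip":-1,"travel":[-0.68,0.99,0],"spin":0}]' 
python3 -m handwheel '[{"grip":-1,"travel":[-0.68,0.99,0],"spin":0},{"grip":-1,"travel":[-0.68,0.99,0],"spin":0},{"grip":-1,"travel":[-0.68,0.99,0],"spin":0},{"grip":-1,"travel":[0,0,0],"spin":0},{"grip":-1,"travel":[0,0,0],"spin":0}]' 
python3 - <<'E'
from h import *
import pickle
st=telemetry.get_state(); print(st['time_s'],st['tcp_pos'],st['eef_rot'],st['joints'])
im=viewer.capture('wrist'); save('w1.png',im,1.25); T,c=Tcam('wrist',st); pickle.dump((T,c,im),open('w1.pkl','wb'))
E
```

```text
time_s: 2.25
tcp_pos: [0.2629, -0.6222, 0.3007]
eef_rot: [-179.9, 0.1, -180.0]
contact_force: [0.0, 0.4, -0.3]
gripper_width: 0.0874
gripper_force: 0.0
time_s: 3.25
tcp_pos: [0.399, -0.4227, 0.2988]
eef_rot: [180.0, -0.0, -179.9]
contact_force: [0.3, -0.2, -0.4]
gripper_width: 0.0876
gripper_force: 0.0
time_s: 3.88
tcp_pos: [0.4494, -0.3495, 0.2992]
eef_rot: [180.0, -0.0, -179.9]
contact_force: [-0.7, -0.0, 0.5]
gripper_width: 0.0874
gripper_force: 0.0
3.875 [ 0.44943572 -0.34951694  0.29915733] [ 1.79990544e+02 -3.06840393e-02 -1.79912347e+02] [-1.81842583e+01  8.57454124e+00 -7.00087415e+00  6.65589997e-04
 -7.44566862e+01 -7.17282701e+01]
```

View pics/w1.png

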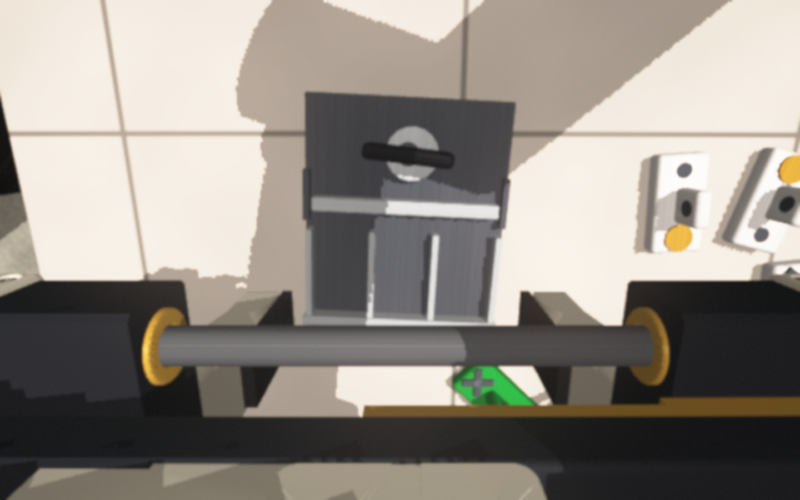

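The wrist view shows the open fixture. The cam bar centre is at (408,155), the divider ends at (372,236) and (433,236), and the side rails at x≈309 and 498. Round brackets R3 (680,205) and R2 (770,205) are visible on the right.

```bash
python3 - <<'E'
from h import *
import pickle
T,c,im=pickle.load(open('w1.pkl','rb'))
Q=lambda p,z: onz((p[0]/1.25,p[1]/1.25),z,T,c).round(4)[:2]
for n,p,z in [('d1a',(433,236),.024),('d1b',(432,316),.024),('d0a',(373,236),.024),('d0b',(370,316),.024),('railL',(309,230),.024),('railR',(499,237),.024),('railLb',(308,316),.024),('railRb',(491,316),.024),
 ('barL',(363,150),.07),('barR',(454,161),.07),('disc',(411,153),.036),('cBL',(306,92),.008),('cBR',(515,102),.008),('jawL',(312,205),.028),('jawR',(499,213),.028),('stopL',(303,321),.03),
 ('R3tag',(678,238),.022),('R3hole',(685,170),.02),('R2tag',(793,169),.022),('R2hole',(762,235),.02)]: print(n,Q(p,z))
# two-view heights, top camera + wrist
Tt,ct=Tcam('top'); f=lambda p:(p[0]/2.2+140,p[1]/2.2+110)
for n,p,q in [('barL',(640,393),(363,150)),('barR',(709,400),(454,161)),('R3tag',(443,328),(678,238)),('R3hole',(447,385),(685,170)),('d1',(690,330),(373,236)),('d0',(640,328),(433,236))]:
    X,e=tri([ray(f(p),Tt,ct),ray((q[0]/1.25,q[1]/1.25),T,c)]); print(n,X.round(4),np.round(e,4))
E
```

```text
d1a [ 0.4823 -0.3224]
d1b [ 0.5687 -0.3218]
d0a [ 0.4824 -0.3824]
d0b [ 0.5689 -0.387 ]
railL [ 0.4764 -0.4461]
railR [ 0.4831 -0.2563]
railLb [ 0.5691 -0.4522]
railRb [ 0.5685 -0.2597]
barL [ 0.3965 -0.3861]
barR [ 0.4055 -0.3087]
disc [ 0.4005 -0.345 ]
cBL [ 0.3449 -0.4454]
cBR [ 0.3535 -0.2449]
jawL [ 0.4506 -0.4409]
jawR [ 0.458  -0.2585]
stopL [ 0.572  -0.4563]
R3tag [ 0.4841 -0.0749]
R3hole [ 0.4165 -0.0778]
R2tag [0.4149 0.0264]
R2hole [0.4813 0.0116]
barL [ 0.3953 -0.4085 -0.2516] [0.0164 0.0164]
barR [ 0.4026 -0.327   0.2186] [0.007 0.007]
R3tag [ 0.4844 -0.0745  0.0213] [0.0001 0.0001]
R3hole [ 0.4158 -0.0784  0.0211] [0.0006 0.0006]
d1 [ 0.4795 -0.381   0.0328] [0.0011 0.0011]
d0 [ 0.4824 -0.3217  0.0206] [0.0008 0.0008]
```

```bash
cat > go.py <<'E'
from h import *
def go(x,y,z,yaw,st=None):
    "prints spin total (units of 5deg) and shift total in tool units after the spin"
    st=st or telemetry.get_state(); p=st['tcp_pos']; y0=st['eef_rot'][2]
    d=(y0-yaw+180)%360-180
    a=np.radians(yaw); w=np.array([x,y,z])-p
    t=np.array([np.cos(a)*w[0]+np.sin(a)*w[1], np.sin(a)*w[0]-np.cos(a)*w[1], -w[2]])/.025
    print('t',round(st['time_s'],2),'spin',round(d/5,2),'shift',t.round(2))
def chk(thing,z=.035):
    st=telemetry.get_state(); im=viewer.capture('wrist'); T,c=Tcam('wrist',st)
    print(thing,[(np.round(d['position']).tolist(),round(d['p'],2),onz(d['position'],z,T,c)[:2].round(3).tolist()) for d in models.find_in('wrist',thing) if d['p']>.3]); return im,T,c
E
python3 - <<'E'
from go import *
go(.45,-.0764,.2,-177.2)
E
```

```text
t 3.92 spin -0.55 shift [-0.56 10.92  3.97]
```

```bash
python3 -m handwheel '[{"grip":-0.3,"travel":[0,0,0],"spin":-0.55},{"grip":-0.3,"travel":[-0.05,0.99,0.36],"spin":0},{"grip":-0.3,"travel":[-0.05,0.99,0.36],"spin":0},{"grip":-0.3,"travel":[-0.05,0.99,0.36],"spin":0},{"grip":-0.3,"travel":[-0.05,0.99,0.36],"spin":0},{"grip":-0.3,"travel":[-0.05,0.99,0.36],"spin":0},{"grip":-0.3,"travel":[-0.05,0.99,0.36],"spin":0},{"grip":-0.3,"travel":[-0.05,0.99,0.36],"spin":0}]' >/dev/null
python3 -m handwheel '[{"grip":-0.3,"travel":[-0.05,0.99,0.36],"spin":0},{"grip":-0.3,"travel":[-0.05,0.99,0.36],"spin":0},{"grip":-0.3,"travel":[-0.05,0.99,0.36],"spin":0},{"grip":-0.3,"travel":[-0.01,0.03,0.01],"spin":0},{"grip":-0.3,"travel":[0,0,0],"spin":0}]' 
python3 - <<'E'
from go import *
im,T,c=chk('round_a'); save('w2.png',im,1.25); chk('cross_a')
import pickle; pickle.dump((T,c,im),open('w2.pkl','wb'))
go(.45,-.0764,.034,-177.2)
E
```

```text
time_s: 5.55
tcp_pos: [0.4505, -0.1015, 0.2095]
eef_rot: [-180.0, 0.0, -177.2]
contact_force: [0.1, -0.8, -0.1]
gripper_width: 0.0573
gripper_force: 0.0
round_a [([444.0, 176.0], 0.66, [0.441, 0.011]), ([349.0, 173.0], 0.64, [0.443, -0.079]), ([320.0, 314.0], 0.42, [0.596, -0.1])]
cross_a []
t 5.75 spin -0.02 shift [-0.03  1.01  7.02]
```

View pics/w2.png

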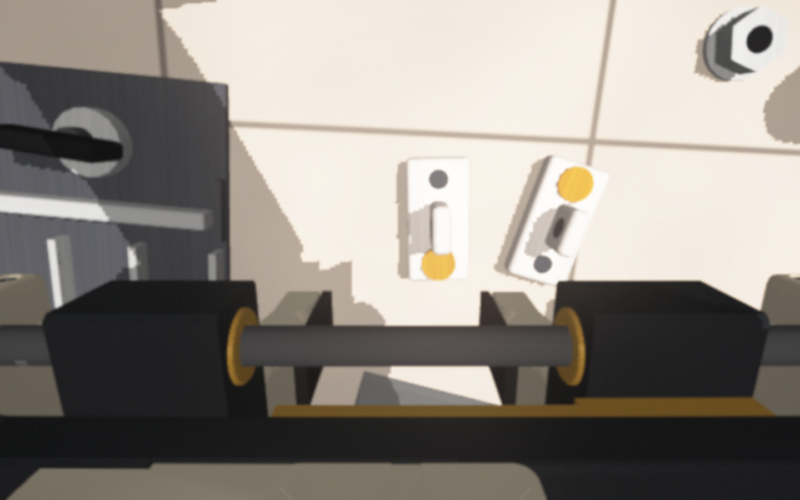

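R3 is where I measured it: hole (438,179), lug (440,228), disc (438,264). I'll descend and grip.

```bash
python3 -m handwheel '[{"grip":-0.3,"travel":[-0.02,0.5,0.9],"spin":0},{"grip":-0.3,"travel":[-0.01,0.5,0.9],"spin":0},{"grip":-0.3,"travel":[0,0,0.9],"spin":0},{"grip":-0.3,"travel":[0,0,0.9],"spin":0},{"grip":-0.3,"travel":[0,0,0.9],"spin":0},{"grip":-0.3,"travel":[0,0,0.9],"spin":0},{"grip":-0.3,"travel":[0,0,0.9],"spin":0},{"grip":-0.3,"travel":[0,0,0.7],"spin":0}]' >/dev/null
python3 -m handwheel '[{"grip":-0.3,"travel":[0,0,0],"spin":0}]'; python3 - <<'E'
from go import *
go(.45,-.0764,.034,-177.2)
E
```

```text
time_s: 6.88
tcp_pos: [0.4492, -0.0765, 0.0334]
eef_rot: [-180.0, -0.2, -177.3]
contact_force: [0.1, 0.7, -0.1]
gripper_width: 0.057
gripper_force: 0.0
t 6.88 spin -0.02 shift [-0.03  0.   -0.02]
```

```bash
python3 -m handwheel '[{"grip":1,"travel":[0,0,0],"spin":0},{"grip":1,"travel":[0,0,0],"spin":0},{"grip":1,"travel":[0,0,0],"spin":0},{"grip":1,"travel":[0,0,0],"spin":0}]' 40
python3 -m handwheel '[{"grip":1,"travel":[0,0,-0.6],"spin":0},{"grip":1,"travel":[0,0,-0.8],"spin":0},{"grip":1,"travel":[0,0,-0.8],"spin":0},{"grip":1,"travel":[0,0,-0.8],"spin":0.5},{"grip":1,"travel":[0,0,-0.4],"spin":0.5}]'
python3 - <<'E'
from go import *
go(.5183,-.2884,.12,-182.5)
E
```

```text
time_s: 7.38
tcp_pos: [0.4502, -0.0758, 0.0347]
eef_rot: [180.0, 0.0, -177.2]
contact_force: [-0.8, -0.5, -0.2]
gripper_width: 0.0228
gripper_force: 0.0
time_s: 8.0
tcp_pos: [0.4501, -0.0758, 0.1203]
eef_rot: [180.0, 0.1, 177.7]
contact_force: [0.0, -0.7, -2.0]
gripper_width: 0.0136
gripper_force: 39.9
t 8.0 spin 0.04 shift [-3.1  -8.38  0.01]
```

```bash
python3 -m handwheel '[{"grip":1,"travel":[-0.35,-0.85,0],"spin":0},{"grip":1,"travel":[-0.35,-0.85,0],"spin":0},{"grip":1,"travel":[-0.35,-0.85,0],"spin":0},{"grip":1,"travel":[-0.35,-0.85,0],"spin":0},{"grip":1,"travel":[-0.35,-0.85,0],"spin":0},{"grip":1,"travel":[-0.35,-0.85,0],"spin":0},{"grip":1,"travel":[-0.35,-0.85,0],"spin":0},{"grip":1,"travel":[-0.35,-0.85,0],"spin":0}]'  >/dev/null
python3 -m handwheel '[{"grip":1,"travel":[-0.15,-0.85,0],"spin":0},{"grip":1,"travel":[-0.1,-0.6,0],"spin":0},{"grip":1,"travel":[0,0,0],"spin":0}]' >/dev/null
python3 - <<'E'
from go import *
go(.5183,-.2884,.05,-182.5)
im,T,c=chk('round_a'); save('w3.png',im,1.25)
E
```

```text
t 9.38 spin 0.03 shift [-0.03 -0.11  2.75]
round_a [([323.0, 200.0], 0.87, [0.513, -0.287])]
```

View pics/w3.png

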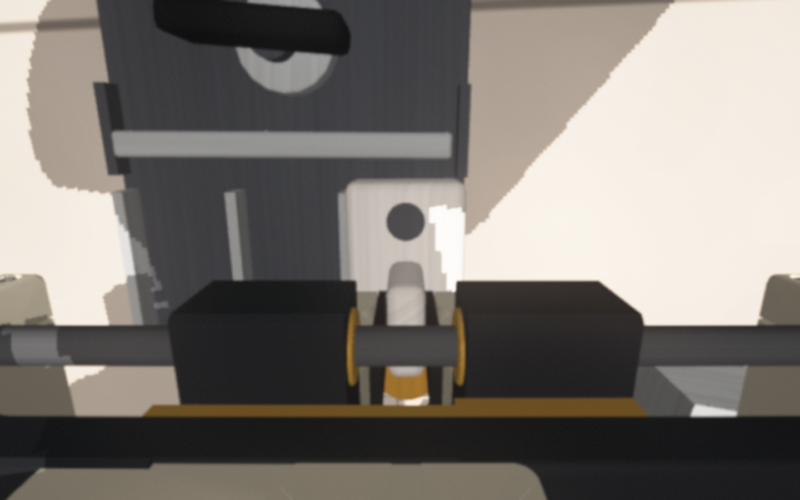

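The bracket is held square above the +y nest: its edge is parallel to the jaw (row 145) and it sits between the divider (345) and the rail (465). I'll lower it.

```bash
python3 -m handwheel '[{"grip":1,"travel":[-0.03,-0.1,0.7],"spin":0},{"grip":1,"travel":[0,0,0.7],"spin":0},{"grip":1,"travel":[0,0,0.65],"spin":0},{"grip":1,"travel":[0,0,0.5],"spin":0},{"grip":1,"travel":[0,0,0.2],"spin":0},{"grip":1,"travel":[0,0,0],"spin":0}]'
python3 -m handwheel '[{"grip":1,"travel":[0,0,0.12],"spin":0},{"grip":1,"travel":[0,0,0],"spin":0}]'
```

```text
time_s: 10.22
tcp_pos: [0.5187, -0.2871, 0.0531]
eef_rot: [-180.0, 0.0, 177.9]
contact_force: [-9.8, 8.7, 25.8]
gripper_width: 0.0133
gripper_force: 40.0
time_s: 10.48
tcp_pos: [0.5192, -0.2872, 0.0524]
eef_rot: [-179.9, 0.1, 177.9]
contact_force: [-14.5, 13.7, 44.5]
gripper_width: 0.0136
gripper_force: 40.0
```

```bash
python3 -m handwheel '[{"grip":1,"travel":[0,0,-0.2],"spin":0},{"grip":1,"travel":[0,0,0],"spin":0}]'
python3 - <<'E'
from go import *
im,T,c=chk('round_a'); save('w4.png',im,1.25)
E
```

```text
time_s: 10.72
tcp_pos: [0.5192, -0.2875, 0.0527]
eef_rot: [-180.0, 0.1, 177.8]
contact_force: [0.2, -0.2, -3.0]
gripper_width: 0.0136
gripper_force: 40.0
round_a [([326.0, 196.0], 0.91, [0.494, -0.286])]
```

View pics/w4.png

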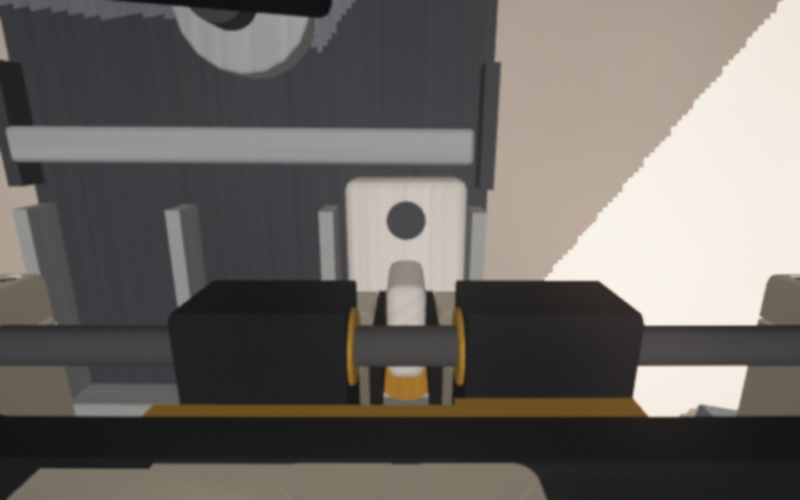

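The bracket base sits between the divider (338) and the rail (470), with about 6 mm to the jaw. It's in the nest and touching the floor, so I'll release it.

```bash
python3 -m handwheel '[{"grip":1,"travel":[0,-0.04,0.05],"spin":0},{"grip":0.2,"travel":[0,0,0],"spin":0},{"grip":0.2,"travel":[0,0,0],"spin":0},{"grip":0.2,"travel":[0,0,0],"spin":0},{"grip":0.2,"travel":[0,0,-0.6],"spin":0},{"grip":0.2,"travel":[0,0,-0.99],"spin":0},{"grip":0.2,"travel":[0,0,-0.99],"spin":0},{"grip":-0.3,"travel":[0,0,-0.99],"spin":0}]'
python3 -m handwheel '[{"grip":-0.3,"travel":[0,0,-0.99],"spin":0},{"grip":-0.3,"travel":[0,0,-0.99],"spin":0},{"grip":-0.3,"travel":[0,0,0],"spin":0}]'
python3 - <<'E'
from go import *
import pickle
im,T,c=chk('round_a'); save('w5.png',im,1.25);pickle.dump((T,c,im),open('w5.pkl','wb'))
go(.448,.019,.2,-193.2)
E
```

```text
time_s: 11.82
tcp_pos: [0.5189, -0.2887, 0.1424]
eef_rot: [-180.0, 0.0, 177.8]
contact_force: [0.4, -0.1, -0.3]
gripper_width: 0.0404
gripper_force: 0.0
time_s: 12.2
tcp_pos: [0.52, -0.289, 0.1934]
eef_rot: [-179.9, 0.3, 177.8]
contact_force: [0.5, -0.0, -0.3]
gripper_width: 0.0564
gripper_force: 0.0
round_a [([326.0, 178.0], 0.92, [0.516, -0.288])]
t 12.3 spin 2.19 shift [ 5.56 11.33 -0.37]
```

View pics/w5.png

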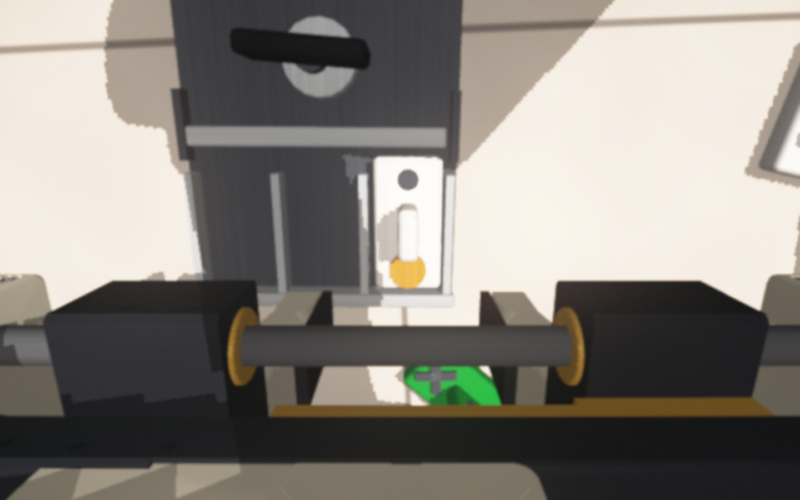

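Bracket 1 lies flat in the +y nest: disc (408,271), hole (408,180). The nest positions hold. R2 is next.

```bash
python3 -m handwheel '[{"grip":-0.3,"travel":[0,0,-0.1],"spin":0.73},{"grip":-0.3,"travel":[0,0,-0.1],"spin":0.73},{"grip":-0.3,"travel":[0,0,-0.1],"spin":0.73},{"grip":-0.3,"travel":[0.4,0.81,0],"spin":0},{"grip":-0.3,"travel":[0.4,0.81,0],"spin":0},{"grip":-0.3,"travel":[0.4,0.81,0],"spin":0},{"grip":-0.3,"travel":[0.4,0.81,0],"spin":0},{"grip":-0.3,"travel":[0.4,0.81,0],"spin":0}]' >/dev/null
python3 -m handwheel '[{"grip":-0.3,"travel":[0.4,0.81,0],"spin":0},{"grip":-0.3,"travel":[0.4,0.81,0],"spin":0},{"grip":-0.3,"travel":[0.4,0.81,0],"spin":0},{"grip":-0.3,"travel":[0.4,0.81,0],"spin":0},{"grip":-0.3,"travel":[0.4,0.81,0],"spin":0},{"grip":-0.3,"travel":[0.4,0.81,0],"spin":0},{"grip":-0.3,"travel":[0.4,0.81,0],"spin":0},{"grip":-0.3,"travel":[0.4,0.81,0],"spin":0}]' >/dev/null
python3 -m handwheel '[{"grip":-0.3,"travel":[0.3,0.81,0],"spin":0},{"grip":-0.3,"travel":[0,0,0],"spin":0}]'
python3 - <<'E'
from go import *
import pickle
im,T,c=chk('round_a'); save('w6.png',im,1.25);pickle.dump((T,c,im),open('w6.pkl','wb'));chk('cross_a')
go(.448,.019,.034,-193.2)
E
```

```text
time_s: 14.55
tcp_pos: [0.4491, 0.0196, 0.1971]
eef_rot: [-180.0, -0.0, 166.9]
contact_force: [-0.2, -0.3, 0.6]
gripper_width: 0.0565
gripper_force: 0.0
round_a [([322.0, 172.0], 0.77, [0.439, 0.019]), ([472.0, 219.0], 0.73, [0.515, 0.146])]
cross_a [([378.0, 245.0], 0.64, [0.52, 0.055])]
t 14.75 spin -0.0 shift [0.06 0.01 6.53]
```

View pics/w6.png

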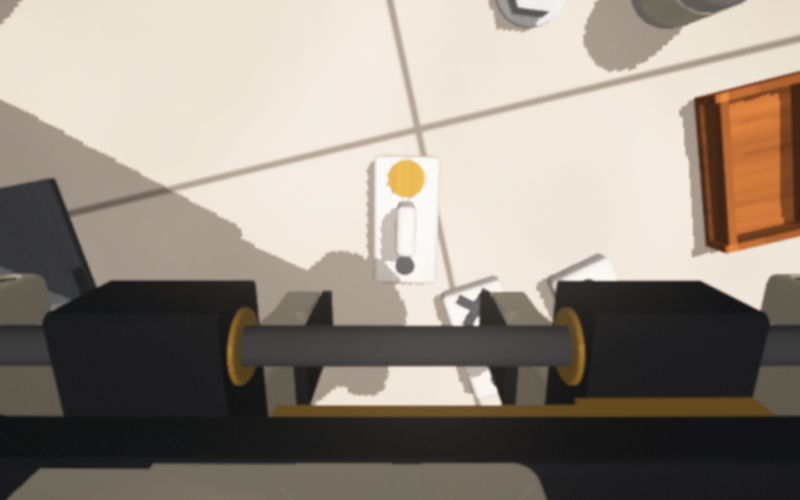

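R2 is square under the gripper: disc (406,180), lug (406,230), hole (405,265). I'll descend and grip.

```bash
python3 -m handwheel '[{"grip":-0.3,"travel":[0.03,0,0.9],"spin":0},{"grip":-0.3,"travel":[0.03,0,0.9],"spin":0},{"grip":-0.3,"travel":[0,0,0.9],"spin":0},{"grip":-0.3,"travel":[0,0,0.9],"spin":0},{"grip":-0.3,"travel":[0,0,0.9],"spin":0},{"grip":-0.3,"travel":[0,0,0.9],"spin":0},{"grip":-0.3,"travel":[0,0,0.7],"spin":0},{"grip":0.1,"travel":[0,0,0.4],"spin":0}]' 40 >/dev/null
python3 -m handwheel '[{"grip":1,"travel":[0,0,0],"spin":0},{"grip":1,"travel":[0,0,0],"spin":0},{"grip":1,"travel":[0,0,0],"spin":0},{"grip":1,"travel":[0,0,0],"spin":0},{"grip":1,"travel":[0,0,0],"spin":0},{"grip":1,"travel":[0,0,0],"spin":0},{"grip":1,"travel":[0,0,0],"spin":0}]'
python3 -m handwheel '[{"grip":1,"travel":[0,0,-0.5],"spin":0},{"grip":1,"travel":[0,0,-0.9],"spin":0},{"grip":1,"travel":[0,0,-0.9],"spin":0},{"grip":1,"travel":[0,0,-0.9],"spin":-0.7},{"grip":1,"travel":[0,0,-0.8],"spin":-0.7},{"grip":1,"travel":[0,0,0],"spin":-0.7}]'
python3 - <<'E'
from go import *
go(.5155,-.3523,.134,-182.5)
E
```

```text
time_s: 16.62
tcp_pos: [0.4484, 0.0194, 0.0356]
eef_rot: [180.0, 0.0, 166.8]
contact_force: [-1.9, 0.3, 6.6]
gripper_width: 0.0136
gripper_force: 39.9
time_s: 17.38
tcp_pos: [0.4487, 0.0195, 0.1371]
eef_rot: [179.9, 0.2, 177.4]
contact_force: [0.0, 0.0, -3.6]
gripper_width: 0.0136
gripper_force: 39.9
t 17.38 spin -0.02 shift [ -3.32 -14.74   0.12]
```

```bash
python3 -m handwheel '[{"grip":1,"travel":[-0.19,-0.82,0],"spin":0},{"grip":1,"travel":[-0.19,-0.82,0],"spin":0},{"grip":1,"travel":[-0.19,-0.82,0],"spin":0},{"grip":1,"travel":[-0.19,-0.82,0],"spin":0},{"grip":1,"travel":[-0.19,-0.82,0],"spin":0},{"grip":1,"travel":[-0.19,-0.82,0],"spin":0},{"grip":1,"travel":[-0.19,-0.82,0],"spin":0},{"grip":1,"travel":[-0.19,-0.82,0],"spin":0}]' >/dev/null
python3 -m handwheel '[{"grip":1,"travel":[-0.19,-0.82,0],"spin":0},{"grip":1,"travel":[-0.19,-0.82,0],"spin":0},{"grip":1,"travel":[-0.19,-0.82,0],"spin":0},{"grip":1,"travel":[-0.19,-0.82,0],"spin":0},{"grip":1,"travel":[-0.19,-0.82,0],"spin":0},{"grip":1,"travel":[-0.19,-0.82,0],"spin":0},{"grip":1,"travel":[-0.19,-0.82,0],"spin":0},{"grip":1,"travel":[-0.19,-0.82,0],"spin":0}]' >/dev/null
python3 -m handwheel '[{"grip":1,"travel":[-0.19,-0.82,0],"spin":0},{"grip":1,"travel":[-0.1,-0.7,0],"spin":0},{"grip":1,"travel":[0,0,0],"spin":0}]'
python3 - <<'E'
from go import *
go(.5155,-.3523,.05,-182.5)
E
```

```text
time_s: 19.75
tcp_pos: [0.5139, -0.3516, 0.1347]
eef_rot: [180.0, -0.0, 177.2]
contact_force: [-1.1, -0.5, -2.9]
gripper_width: 0.0138
gripper_force: 39.9
t 19.75 spin -0.06 shift [-0.06 -0.02  3.39]
```

```bash
python3 -m handwheel '[{"grip":1,"travel":[-0.06,-0.02,0.8],"spin":-0.06},{"grip":1,"travel":[0,0,0.8],"spin":0},{"grip":1,"travel":[0,0,0.8],"spin":0},{"grip":1,"travel":[0,0,0.6],"spin":0},{"grip":1,"travel":[0,0,0.39],"spin":0},{"grip":1,"travel":[0,0,0],"spin":0}]'
python3 -m handwheel '[{"grip":1,"travel":[0,0,0.12],"spin":0},{"grip":1,"travel":[0,0,0.08],"spin":0},{"grip":1,"travel":[0,0,0],"spin":0}]'
```

```text
time_s: 20.5
tcp_pos: [0.5152, -0.3506, 0.0497]
eef_rot: [180.0, -0.1, 177.6]
contact_force: [0.0, -0.3, -3.0]
gripper_width: 0.0137
gripper_force: 39.9
time_s: 20.88
tcp_pos: [0.5156, -0.3509, 0.0455]
eef_rot: [-180.0, 0.0, 177.6]
contact_force: [-0.2, -0.4, -2.7]
gripper_width: 0.0137
gripper_force: 39.9
```

```bash
python3 -m handwheel '[{"grip":1,"travel":[0,-0.04,0.07],"spin":0},{"grip":0.2,"travel":[0,0,0],"spin":0},{"grip":0.2,"travel":[0,0,0],"spin":0},{"grip":0.2,"travel":[0,0,0],"spin":0},{"grip":0.2,"travel":[0,0,-0.4],"spin":0},{"grip":0.2,"travel":[0,0,-0.99],"spin":0},{"grip":0.2,"travel":[0,0,-0.99],"spin":0},{"grip":-0.3,"travel":[0,0,-0.99],"spin":0}]'
python3 -m handwheel '[{"grip":-0.3,"travel":[0,0,-0.99],"spin":0},{"grip":-0.3,"travel":[0,0,-0.99],"spin":0},{"grip":-0.3,"travel":[0,0,-0.99],"spin":0},{"grip":-0.3,"travel":[0,0,0],"spin":0}]'
python3 - <<'E'
from go import *
im,T,c=chk('round_a')
go(.5635,.156,.215,-166)
E
```

```text
time_s: 21.88
tcp_pos: [0.5156, -0.3519, 0.1295]
eef_rot: [-180.0, 0.0, 177.6]
contact_force: [0.2, -0.3, 0.4]
gripper_width: 0.0405
gripper_force: 0.0
time_s: 22.38
tcp_pos: [0.5166, -0.3524, 0.2053]
eef_rot: [-179.9, 0.3, 177.6]
contact_force: [0.1, -0.5, -0.1]
gripper_width: 0.0571
gripper_force: 0.0
round_a [([390.0, 177.0], 0.79, [0.517, -0.292])]
t 22.48 spin -3.28 shift [-6.78 19.24 -0.5 ]
```

```bash
python3 - <<'E'
from go import *
st=telemetry.get_state(); im=viewer.capture('wrist'); T,c=Tcam('wrist',st)
h=cv2.cvtColor(im,cv2.COLOR_RGB2HSV); m=((h[...,0]>12)&(h[...,0]<28)&(h[...,1]>130)&(h[...,2]>120)).astype(np.uint8)
n,_,s,ce=cv2.connectedComponentsWithStats(m)
for i in range(1,n):
    if s[i,4]>40: print(s[i,4],ce[i].round(),onz(ce[i],.03,T,c).round(3))
E
python3 -m handwheel '[{"grip":-0.3,"travel":[0,0,-0.12],"spin":-0.82},{"grip":-0.3,"travel":[0,0,-0.12],"spin":-0.82},{"grip":-0.3,"travel":[0,0,-0.12],"spin":-0.82},{"grip":-0.3,"travel":[0,0,-0.12],"spin":-0.82},{"grip":-0.3,"travel":[-0.28,0.8,0],"spin":0},{"grip":-0.3,"travel":[-0.28,0.8,0],"spin":0},{"grip":-0.3,"travel":[-0.28,0.8,0],"spin":0},{"grip":-0.3,"travel":[-0.28,0.8,0],"spin":0}]' >/dev/null
python3 -m handwheel '[{"grip":-0.3,"travel":[-0.28,0.8,0],"spin":0},{"grip":-0.3,"travel":[-0.28,0.8,0],"spin":0},{"grip":-0.3,"travel":[-0.28,0.8,0],"spin":0},{"grip":-0.3,"travel":[-0.28,0.8,0],"spin":0},{"grip":-0.3,"travel":[-0.28,0.8,0],"spin":0},{"grip":-0.3,"travel":[-0.28,0.8,0],"spin":0},{"grip":-0.3,"travel":[-0.28,0.8,0],"spin":0},{"grip":-0.3,"travel":[-0.28,0.8,0],"spin":0}]' >/dev/null
python3 -m handwheel '[{"grip":-0.3,"travel":[-0.28,0.8,0],"spin":0},{"grip":-0.3,"travel":[-0.28,0.8,0],"spin":0},{"grip":-0.3,"travel":[-0.28,0.8,0],"spin":0},{"grip":-0.3,"travel":[-0.28,0.8,0],"spin":0},{"grip":-0.3,"travel":[-0.28,0.8,0],"spin":0},{"grip":-0.3,"travel":[-0.28,0.8,0],"spin":0},{"grip":-0.3,"travel":[-0.28,0.8,0],"spin":0},{"grip":-0.3,"travel":[-0.28,0.8,0],"spin":0}]' 
python3 -m handwheel '[{"grip":-0.3,"travel":[-0.2,0.8,0],"spin":0},{"grip":-0.3,"travel":[-0.15,0.8,0],"spin":0},{"grip":-0.3,"travel":[0,0,0],"spin":0}]' >/dev/null
python3 - <<'E'
from go import *
import pickle
im,T,c=chk('round_a'); save('w7.png',im,1.25);pickle.dump((T,c,im),open('w7.pkl','wb'));chk('cross_a')
go(.5635,.156,.034,-166)
E
```

```text
636 [324. 143.] [ 0.481 -0.351  0.03 ]
491 [390. 217.] [ 0.555 -0.291  0.03 ]
773 [190. 277.] [ 0.611 -0.493  0.03 ]
246 [463. 279.] [ 0.624 -0.215  0.03 ]
time_s: 25.52
tcp_pos: [0.5546, 0.0716, 0.2141]
eef_rot: [-180.0, 0.0, -166.0]
contact_force: [-0.3, 0.5, 0.6]
gripper_width: 0.0568
gripper_force: 0.0
round_a [([365.0, 151.0], 0.95, [0.518, 0.142])]
cross_a [([276.0, 171.0], 0.89, [0.557, 0.064]), ([2.0, 213.0], 0.49, [0.664, -0.191])]
t 26.1 spin -0.0 shift [-0.83  1.66  7.2 ]
```

View pics/w7.png

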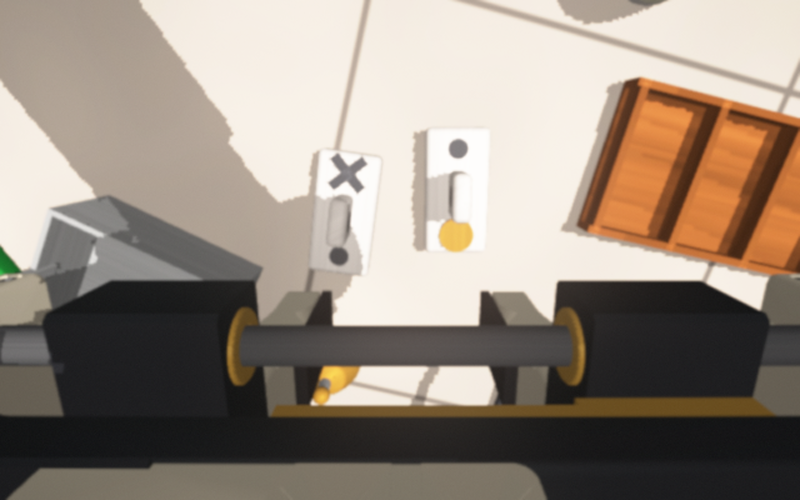

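The wrist view shows R1 (disc (456,236), hole (458,149)) moved a few cm from its first place. The cross bracket (X at (348,173)) is unmoved. I'll re-measure both, and the tray.

```bash
python3 - <<'E'
from go import *
import pickle
T,c,im=pickle.load(open('w7.pkl','rb'))
Q=lambda p,z: onz((p[0]/1.25,p[1]/1.25),z,T,c)
for n,a,b in [('R1',(456,236),(458,149)),('X',(348,173),(339,256))]:
    A,B=Q(a,.021),Q(b,.02); C=(A+B)/2; yw=np.degrees(np.arctan2(*(A-B)[1::-1])); print(n,C.round(4)[:2],yw.round(1),np.linalg.norm(A-B).round(4))
    if n=='R1': go(C[0],C[1],.036,yw-180)
for n,p,z in [('trnear-R',(636,80),.024),('trfar-R',(582,230),.024),('wall1 near',(727,108),.024),('wall1 far',(672,245),.024),('wall2 far',(758,266),.024)]: print(n,Q(p,z).round(4)[:2])
E
```

```text
R1 [0.5231 0.1462] 14.5 0.0685
t 26.1 spin -0.1 shift [0.82 1.67 7.12]
X [0.5622 0.0631] -174.1 0.0681
trnear-R [0.4103 0.2501]
trfar-R [0.5263 0.2504]
wall1 near [0.4118 0.3235]
wall1 far [0.5202 0.3252]
wall2 far [0.5194 0.401 ]
```

```bash
python3 -m handwheel '[{"grip":-0.3,"travel":[0.41,0.84,0],"spin":-0.1},{"grip":-0.3,"travel":[0.41,0.83,0.5],"spin":0},{"grip":-0.3,"travel":[0,0,0.95],"spin":0},{"grip":-0.3,"travel":[0,0,0.95],"spin":0},{"grip":-0.3,"travel":[0,0,0.95],"spin":0},{"grip":-0.3,"travel":[0,0,0.95],"spin":0},{"grip":-0.3,"travel":[0,0,0.95],"spin":0},{"grip":-0.3,"travel":[0,0,0.95],"spin":0}]' 40 >/dev/null
python3 -m handwheel '[{"grip":-0.3,"travel":[0,0,0.6],"spin":0},{"grip":-0.3,"travel":[0,0,0.3],"spin":0},{"grip":-0.3,"travel":[0,0,0],"spin":0}]'
python3 - <<'E'
from go import *
go(.5231,.1462,.034,-165.5)
E
```

```text
time_s: 27.48
tcp_pos: [0.5233, 0.1464, 0.0365]
eef_rot: [-180.0, -0.0, -165.5]
contact_force: [-0.6, 0.8, -0.2]
gripper_width: 0.0571
gripper_force: 0.0
t 27.48 spin -0.0 shift [ 0.01 -0.    0.1 ]
```

```bash
python3 -m handwheel '[{"grip":1,"travel":[0,0,0],"spin":0},{"grip":1,"travel":[0,0,0],"spin":0},{"grip":1,"travel":[0,0,0],"spin":0},{"grip":1,"travel":[0,0,0],"spin":0},{"grip":1,"travel":[0,0,0],"spin":0},{"grip":1,"travel":[0,0,0],"spin":0},{"grip":1,"travel":[0,0,0],"spin":0},{"grip":1,"travel":[0,0,0],"spin":0}]' 40
python3 -m handwheel '[{"grip":1,"travel":[0,0,-0.5],"spin":0},{"grip":1,"travel":[0,0,-0.9],"spin":0},{"grip":1,"travel":[0,0,-0.9],"spin":0},{"grip":1,"travel":[0,0,-0.9],"spin":0.85},{"grip":1,"travel":[0,0,-0.8],"spin":0.85},{"grip":1,"travel":[0,0,0],"spin":0.85},{"grip":1,"travel":[0,0,0],"spin":0.85},{"grip":1,"travel":[0,0,0],"spin":0}]'
python3 - <<'E'
from go import *
go(.5127,-.4162,.134,-182.5)
E
```

```text
time_s: 28.48
tcp_pos: [0.5232, 0.1466, 0.0366]
eef_rot: [180.0, 0.0, -165.5]
contact_force: [-1.3, 1.0, 1.4]
gripper_width: 0.0139
gripper_force: 40.0
time_s: 29.48
tcp_pos: [0.523, 0.1464, 0.137]
eef_rot: [180.0, 0.0, 177.5]
contact_force: [0.1, -0.2, -2.8]
gripper_width: 0.0136
gripper_force: 40.0
t 29.48 spin 0.01 shift [ -0.57 -22.5    0.12]
```

```bash
python3 -m handwheel '[{"grip":1,"travel":[-0.02,-0.8,0],"spin":0},{"grip":1,"travel":[-0.02,-0.8,0],"spin":0},{"grip":1,"travel":[-0.02,-0.8,0],"spin":0},{"grip":1,"travel":[-0.02,-0.8,0],"spin":0},{"grip":1,"travel":[-0.02,-0.8,0],"spin":0},{"grip":1,"travel":[-0.02,-0.8,0],"spin":0},{"grip":1,"travel":[-0.02,-0.8,0],"spin":0},{"grip":1,"travel":[-0.02,-0.8,0],"spin":0}]' >/dev/null
python3 -m handwheel '[{"grip":1,"travel":[-0.02,-0.8,0],"spin":0},{"grip":1,"travel":[-0.02,-0.8,0],"spin":0},{"grip":1,"travel":[-0.02,-0.8,0],"spin":0},{"grip":1,"travel":[-0.02,-0.8,0],"spin":0},{"grip":1,"travel":[-0.02,-0.8,0],"spin":0},{"grip":1,"travel":[-0.02,-0.8,0],"spin":0},{"grip":1,"travel":[-0.02,-0.8,0],"spin":0},{"grip":1,"travel":[-0.02,-0.8,0],"spin":0}]' >/dev/null
python3 -m handwheel '[{"grip":1,"travel":[-0.02,-0.8,0],"spin":0},{"grip":1,"travel":[-0.02,-0.8,0],"spin":0},{"grip":1,"travel":[-0.02,-0.8,0],"spin":0},{"grip":1,"travel":[-0.02,-0.8,0],"spin":0},{"grip":1,"travel":[-0.02,-0.8,0],"spin":0},{"grip":1,"travel":[-0.02,-0.8,0],"spin":0},{"grip":1,"travel":[-0.02,-0.8,0],"spin":0},{"grip":1,"travel":[-0.02,-0.8,0],"spin":0}]' >/dev/null
python3 -m handwheel '[{"grip":1,"travel":[-0.02,-0.8,0],"spin":0},{"grip":1,"travel":[-0.02,-0.8,0],"spin":0},{"grip":1,"travel":[-0.02,-0.8,0],"spin":0},{"grip":1,"travel":[0,-0.8,0],"spin":0},{"grip":1,"travel":[0,0,0],"spin":0}]'
python3 - <<'E'
from go import *
go(.5127,-.4162,.05,-182.5)
E
```

```text
time_s: 33.1
tcp_pos: [0.512, -0.4153, 0.1362]
eef_rot: [-180.0, -0.0, 177.4]
contact_force: [0.4, 0.2, -3.0]
gripper_width: 0.0132
gripper_force: 40.0
t 33.1 spin -0.02 shift [-0.03 -0.04  3.45]
```

```bash
python3 -m handwheel '[{"grip":1,"travel":[-0.03,-0.04,0.8],"spin":0},{"grip":1,"travel":[0,0,0.8],"spin":0},{"grip":1,"travel":[0,0,0.8],"spin":0},{"grip":1,"travel":[0,0,0.65],"spin":0},{"grip":1,"travel":[0,0,0.39],"spin":0},{"grip":1,"travel":[0,0,0],"spin":0}]'
python3 -m handwheel '[{"grip":1,"travel":[0,0,0.12],"spin":0},{"grip":1,"travel":[0,0,0.06],"spin":0},{"grip":1,"travel":[0,0,0],"spin":0}]'
```

```text
time_s: 33.85
tcp_pos: [0.5127, -0.4144, 0.0499]
eef_rot: [180.0, -0.1, 177.5]
contact_force: [-0.4, 0.0, -1.6]
gripper_width: 0.0142
gripper_force: 40.0
time_s: 34.22
tcp_pos: [0.5131, -0.4146, 0.0463]
eef_rot: [-180.0, 0.0, 177.5]
contact_force: [-0.6, -0.0, -2.1]
gripper_width: 0.014
gripper_force: 40.0
```

```bash
python3 -m handwheel '[{"grip":1,"travel":[0,-0.05,0.07],"spin":0},{"grip":0.2,"travel":[0,0,0],"spin":0},{"grip":0.2,"travel":[0,0,0],"spin":0},{"grip":0.2,"travel":[0,0,0],"spin":0},{"grip":0.2,"travel":[0,0,-0.4],"spin":0},{"grip":0.2,"travel":[0,0,-0.99],"spin":0},{"grip":0.2,"travel":[0,0,-0.99],"spin":0},{"grip":0.2,"travel":[0,0,-0.99],"spin":0}]'
python3 -m handwheel '[{"grip":0.2,"travel":[0,0,-0.99],"spin":0},{"grip":0.2,"travel":[0,0,-0.99],"spin":0},{"grip":0.2,"travel":[0,0,-0.99],"spin":0},{"grip":0.2,"travel":[0,0.9,0],"spin":0},{"grip":0.2,"travel":[0,0.9,0],"spin":0},{"grip":0.2,"travel":[0,0.9,0],"spin":0},{"grip":0.2,"travel":[0,0,0],"spin":0}]'
python3 - <<'E'
from go import *
import pickle
im,T,c=chk('round_a'); save('w8.png',im,1.25);pickle.dump((T,c,im),open('w8.pkl','wb'))
go(.4,-.3455,.2,-92.5)
E
```

```text
time_s: 35.22
tcp_pos: [0.5131, -0.4159, 0.1302]
eef_rot: [-180.0, 0.0, 177.5]
contact_force: [0.0, 0.1, -0.5]
gripper_width: 0.0356
gripper_force: 0.0
time_s: 36.1
tcp_pos: [0.516, -0.3461, 0.2026]
eef_rot: [180.0, -0.0, 177.6]
contact_force: [-0.3, 0.4, 0.5]
gripper_width: 0.0352
gripper_force: 0.0
round_a [([385.0, 178.0], 0.94, [0.515, -0.29]), ([319.0, 173.0], 0.73, [0.508, -0.351]), ([254.0, 177.0], 0.72, [0.509, -0.412])]
t 36.2 spin -17.98 shift [0.12 4.64 0.11]
```

View pics/w8.png

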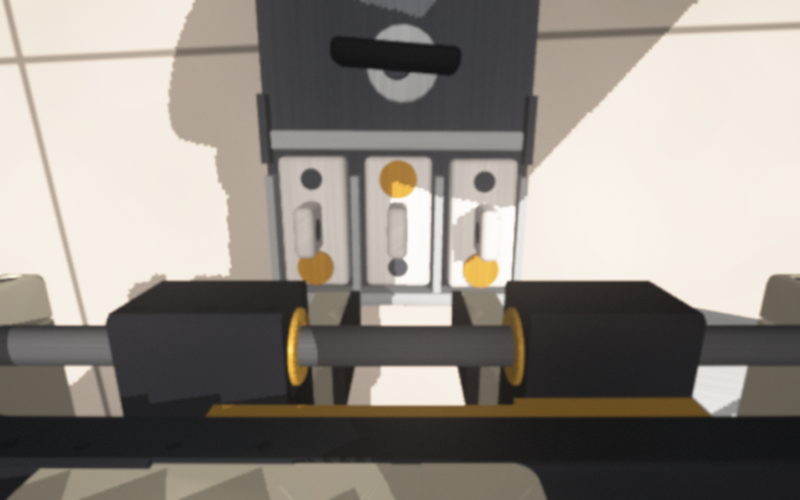

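All three discs are in: (316,267), (397,178) and (481,270), flat in their nests. The cam bar runs from (333,49) to (459,60), about 5° clockwise already. Next is the cam.

```bash
python3 - <<'E'
from go import *
import pickle
T,c,im=pickle.load(open('w8.pkl','rb'))
Q=lambda p,z: onz((p[0]/1.25,p[1]/1.25),z,T,c)
A,B=Q((336,48),.07),Q((456,58),.07); print(A,B,(A+B)/2,np.degrees(np.arctan2(*(B-A)[1::-1])),np.linalg.norm(A-B))
a,b=Q((271,140),.028),Q((522,140),.028); print(np.degrees(np.arctan2(*(b-a)[1::-1])), Q((402,63),.036))
E
python3 -m handwheel '[{"grip":-0.3,"travel":[0,0,0],"spin":-1},{"grip":-0.3,"travel":[0,0,0],"spin":-1},{"grip":-0.3,"travel":[0,0,0],"spin":-1},{"grip":-0.3,"travel":[0,0,0],"spin":-1},{"grip":-0.3,"travel":[0,0,0],"spin":-1},{"grip":-0.3,"travel":[0,0,0],"spin":-1},{"grip":-0.3,"travel":[0,0,0],"spin":-1},{"grip":-0.3,"travel":[0,0,0],"spin":-1}]' >/dev/null
python3 -m handwheel '[{"grip":-0.3,"travel":[0,0,0],"spin":-1},{"grip":-0.3,"travel":[0,0,0],"spin":-1},{"grip":-0.3,"travel":[0,0,0],"spin":-1},{"grip":-0.3,"travel":[0,0,0],"spin":-1},{"grip":-0.3,"travel":[0,0,0],"spin":-1},{"grip":-0.3,"travel":[0,0,0],"spin":-1},{"grip":-0.3,"travel":[0,0,0],"spin":-1},{"grip":-0.3,"travel":[0,0,0],"spin":-1}]' >/dev/null
python3 -m handwheel '[{"grip":-0.3,"travel":[0,0,0],"spin":-0.95},{"grip":-0.3,"travel":[0,0,0],"spin":0}]'
python3 - <<'E'
from go import *
go(.4007,-.346,.052,-97.5)
E
```

```text
[ 0.39776868 -0.38332317  0.07      ] [ 0.40622282 -0.31170672  0.07      ] [ 0.40199575 -0.34751494  0.07      ] 83.2675378755949 0.07211372309496236
87.69521680944871 [ 0.4029322 -0.3443055  0.036    ]
time_s: 38.45
tcp_pos: [0.5158, -0.3487, 0.2024]
eef_rot: [180.0, 0.0, -97.8]
contact_force: [0.3, 0.1, 0.6]
gripper_width: 0.0569
gripper_force: 0.0
t 38.45 spin -0.06 shift [0.49 4.58 6.02]
```

```bash
python3 -m handwheel '[{"grip":-0.3,"travel":[0.08,0.76,0],"spin":0.1},{"grip":-0.3,"travel":[0.08,0.76,0],"spin":0},{"grip":-0.3,"travel":[0.08,0.76,0],"spin":0},{"grip":-0.3,"travel":[0.08,0.76,0],"spin":0},{"grip":-0.3,"travel":[0.08,0.76,0],"spin":0},{"grip":-0.3,"travel":[0.08,0.74,0],"spin":0},{"grip":-0.3,"travel":[0,0,0.5],"spin":0},{"grip":-0.3,"travel":[0,0,0.8],"spin":0}]' >/dev/null
python3 -m handwheel '[{"grip":-0.3,"travel":[0,0,0.8],"spin":0},{"grip":-0.3,"travel":[0,0,0.8],"spin":0},{"grip":-0.3,"travel":[0,0,0.8],"spin":0},{"grip":-0.3,"travel":[0,0,0.8],"spin":0},{"grip":-0.3,"travel":[0,0,0],"spin":0}]' 
python3 - <<'E'
from go import *
go(.4017,-.346,.052,-97)
E
```

```text
time_s: 40.08
tcp_pos: [0.4008, -0.3436, 0.0884]
eef_rot: [179.8, 0.1, -98.2]
contact_force: [0.3, -0.2, 0.2]
gripper_width: 0.0566
gripper_force: 0.0
t 40.08 spin -0.25 shift [ 0.09 -0.05  1.46]
```

```bash
python3 -m handwheel '[{"grip":-0.3,"travel":[0.09,-0.05,0.7],"spin":-0.25},{"grip":-0.3,"travel":[0,0,0.7],"spin":0},{"grip":1,"travel":[0,0,0.06],"spin":0},{"grip":1,"travel":[0,0,0],"spin":0},{"grip":1,"travel":[0,0,0],"spin":0},{"grip":1,"travel":[0,0,0],"spin":0},{"grip":1,"travel":[0,0,0],"spin":0},{"grip":1,"travel":[0,0,0],"spin":0}]' 40
python3 -m handwheel '[{"grip":1,"travel":[0,0,0],"spin":0},{"grip":1,"travel":[0,0,0],"spin":0.5},{"grip":1,"travel":[0,0,0],"spin":1}]'
```

```text
time_s: 41.08
tcp_pos: [0.4009, -0.3463, 0.0539]
eef_rot: [179.8, 0.0, -97.0]
contact_force: [-5.8, 1.5, 5.8]
gripper_width: 0.0138
gripper_force: 40.0
time_s: 41.45
tcp_pos: [0.401, -0.3463, 0.0539]
eef_rot: [179.8, 0.0, -104.6]
contact_force: [-5.5, 0.3, 4.7]
gripper_width: 0.0138
gripper_force: 40.0
```

```bash
python3 -m handwheel '[{"grip":1,"travel":[0,0,0],"spin":1},{"grip":1,"travel":[0,0,0],"spin":1},{"grip":1,"travel":[0,0,0],"spin":1},{"grip":1,"travel":[0,0,0],"spin":1},{"grip":1,"travel":[0,0,0],"spin":1},{"grip":1,"travel":[0,0,0],"spin":1},{"grip":1,"travel":[0,0,0],"spin":1},{"grip":1,"travel":[0,0,0],"spin":1}]'
python3 -m handwheel '[{"grip":1,"travel":[0,0,0],"spin":1},{"grip":1,"travel":[0,0,0],"spin":1},{"grip":1,"travel":[0,0,0],"spin":1},{"grip":1,"travel":[0,0,0],"spin":1},{"grip":1,"travel":[0,0,0],"spin":1},{"grip":1,"travel":[0,0,0],"spin":1},{"grip":1,"travel":[0,0,0],"spin":1},{"grip":1,"travel":[0,0,0],"spin":0}]'
python3 -c "
from go import *
print(telemetry.get_state()['moment'],telemetry.get_state()['eef_rot'])"
```

```text
time_s: 42.45
tcp_pos: [0.4018, -0.3468, 0.054]
eef_rot: [180.0, -0.1, -144.7]
contact_force: [-3.2, -2.9, 1.1]
gripper_width: 0.0136
gripper_force: 40.0
time_s: 43.45
tcp_pos: [0.4021, -0.3475, 0.054]
eef_rot: [-179.9, -0.0, -179.6]
contact_force: [-3.5, -7.5, -1.3]
gripper_width: 0.0141
gripper_force: 40.0
[-2.68355645  1.03679129 -0.05915725] [-1.79946057e+02 -4.83372460e-02 -1.79565307e+02]
```

```bash
python3 -m handwheel '[{"grip":1,"travel":[0,0,0],"spin":0.6},{"grip":1,"travel":[0,0,0],"spin":0.2},{"grip":1,"travel":[0,0,0],"spin":0.2},{"grip":1,"travel":[0,0,0],"spin":0}]'
python3 -c "
from go import *
print(telemetry.get_state()['moment'],telemetry.get_state()['eef_rot'])"
python3 -m handwheel '[{"grip":1,"travel":[0,0,0],"spin":0.3},{"grip":1,"travel":[0,0,0],"spin":0}]'
python3 -c "
from go import *
print(telemetry.get_state()['moment'],telemetry.get_state()['eef_rot'])"
```

```text
time_s: 43.95
tcp_pos: [0.4021, -0.3476, 0.054]
eef_rot: [-179.9, -0.1, 175.6]
contact_force: [-3.6, -7.8, -1.8]
gripper_width: 0.0138
gripper_force: 40.6
[-2.80869855  1.11810881  0.77963153] [-1.79923378e+02 -6.00685598e-02  1.75585432e+02]
time_s: 44.2
tcp_pos: [0.4022, -0.3476, 0.054]
eef_rot: [-179.9, -0.1, 174.1]
contact_force: [-3.7, -7.2, -2.1]
gripper_width: 0.0141
gripper_force: 41.4
[-2.79384759  1.01659411  0.98630814] [-1.79917928e+02 -5.87426292e-02  1.74102324e+02]
```

The moment climbs past 177°, so the cam is at its end stop. I'll release it and go to the cross bracket.

```bash
python3 -m handwheel '[{"grip":1,"travel":[0,0,0],"spin":-0.4},{"grip":0.2,"travel":[0,0,0],"spin":0},{"grip":0.2,"travel":[0,0,0],"spin":0},{"grip":0.2,"travel":[0,0,0],"spin":0},{"grip":0.2,"travel":[0,0,-0.4],"spin":0},{"grip":0.2,"travel":[0,0,-0.99],"spin":0},{"grip":0.2,"travel":[0,0,-0.99],"spin":0},{"grip":-0.3,"travel":[0,0,-0.99],"spin":0}]'
python3 -m handwheel '[{"grip":-0.3,"travel":[0,0,-0.99],"spin":0},{"grip":-0.3,"travel":[0,0,-0.99],"spin":-0.55},{"grip":-0.3,"travel":[0,0,-0.99],"spin":-0.55},{"grip":-0.3,"travel":[0,0,0],"spin":-0.55},{"grip":-0.3,"travel":[0,0,0],"spin":0}]'
python3 - <<'E'
from go import *
import pickle
im,T,c=chk('fixture'); save('w9.png',im,1.25);pickle.dump((T,c,im),open('w9.pkl','wb'))
go(.55,.07,.21,-174.1)
E
```

```text
time_s: 45.2
tcp_pos: [0.4028, -0.3466, 0.1397]
eef_rot: [-180.0, 0.0, 176.0]
contact_force: [0.4, 0.1, -0.5]
gripper_width: 0.0406
gripper_force: 0.0
time_s: 45.82
tcp_pos: [0.4028, -0.3465, 0.2132]
eef_rot: [-180.0, 0.1, -175.8]
contact_force: [0.7, -0.4, 0.5]
gripper_width: 0.0576
gripper_force: 0.0
fixture []
t 45.92 spin -0.34 shift [-7.58 15.96  0.1 ]
```

View pics/w9.png

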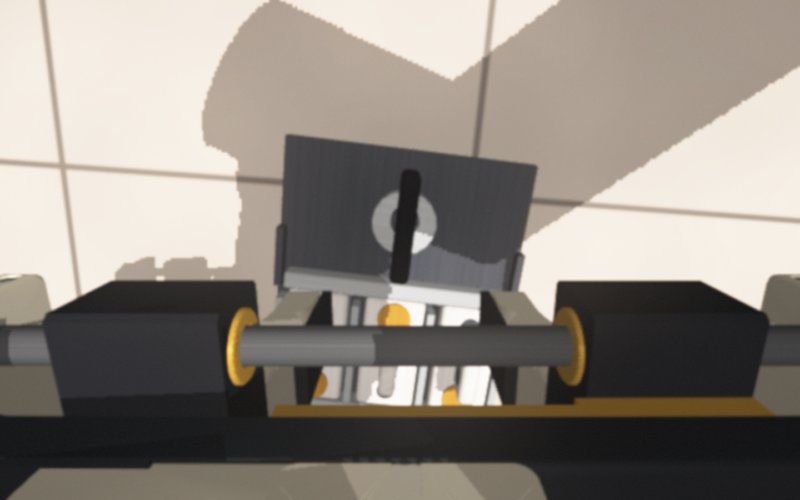

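The cam bar now lies along the fixture's x ((408,175)→(400,280)), and the jaw is up against the brackets. Now the cross bracket.

```bash
python3 -m handwheel '[{"grip":-0.3,"travel":[0,0,0],"spin":-0.34},{"grip":-0.3,"travel":[-0.38,0.8,0],"spin":0},{"grip":-0.3,"travel":[-0.38,0.8,0],"spin":0},{"grip":-0.3,"travel":[-0.38,0.8,0],"spin":0},{"grip":-0.3,"travel":[-0.38,0.8,0],"spin":0},{"grip":-0.3,"travel":[-0.38,0.8,0],"spin":0},{"grip":-0.3,"travel":[-0.38,0.8,0],"spin":0},{"grip":-0.3,"travel":[-0.38,0.8,0],"spin":0}]' >/dev/null
python3 -m handwheel '[{"grip":-0.3,"travel":[-0.38,0.8,0],"spin":0},{"grip":-0.3,"travel":[-0.38,0.8,0],"spin":0},{"grip":-0.3,"travel":[-0.38,0.8,0],"spin":0},{"grip":-0.3,"travel":[-0.38,0.8,0],"spin":0},{"grip":-0.3,"travel":[-0.38,0.8,0],"spin":0},{"grip":-0.3,"travel":[-0.38,0.8,0],"spin":0},{"grip":-0.3,"travel":[-0.38,0.8,0],"spin":0},{"grip":-0.3,"travel":[-0.38,0.8,0],"spin":0}]' >/dev/null
python3 -m handwheel '[{"grip":-0.3,"travel":[-0.38,0.8,0],"spin":0},{"grip":-0.3,"travel":[-0.38,0.8,0],"spin":0},{"grip":-0.3,"travel":[-0.38,0.8,0],"spin":0},{"grip":-0.3,"travel":[-0.38,0.8,0],"spin":0},{"grip":-0.3,"travel":[-0.38,0.8,0],"spin":0},{"grip":-0.3,"travel":[0,0,0],"spin":0}]' >/dev/null
python3 - <<'E'
from go import *
import pickle
im,T,c=chk('cross_a'); chk('tray',.02); save('w10.png',im,1.25);pickle.dump((T,c,im),open('w10.pkl','wb'))
go(.5622,.0631,.034,-174.1)
for p in [(0.5622-.034*.995,.0631-.0035,.02),(0.5622,.0631,.055),(0.5622+.034,.0631+.0035,.02)]: print(proj(p,T,c)*1.25)
E
```

```text
cross_a [([8.0, 214.0], 0.83, [0.619, -0.234]), ([314.0, 183.0], 0.63, [0.556, 0.062])]
tray [([574.0, 120.0], 0.76, [0.47, 0.303]), ([3.0, 120.0], 0.33, [0.528, -0.243])]
t 48.88 spin 0.01 shift [-0.45 -0.36  7.13]
[392.63265508 190.28360679]
[391.43390696 243.48111813]
[392.95215105 273.11825416]
```

View pics/w10.png

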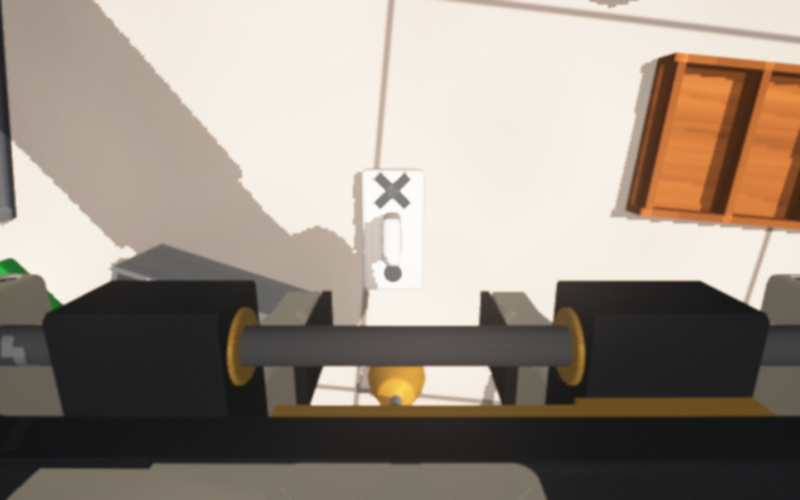

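The cross bracket (X (392,190), lug (391,240)) is exactly where predicted. I'll descend, grip and lift.

```bash
python3 - <<'E'
from go import *
import pickle
T,c,im=pickle.load(open('w10.pkl','rb'))
for p in [(676,57),(636,212),(768,66),(730,219)]: print(onz((p[0]/1.25,p[1]/1.25),.024,T,c).round(4))
Tt,ct=Tcam('top')
for p in [(17,301),(15,397),(73,301),(72,396),(122,301),(122,396),(176,299),(177,395)]: print('top',onz((p[0]/2.2+140,p[1]/2.2+110),.024,Tt,ct).round(4))
E
python3 -m handwheel '[{"grip":-0.3,"travel":[-0.45,-0.36,0.1],"spin":0},{"grip":-0.3,"travel":[0,0,0.9],"spin":0},{"grip":-0.3,"travel":[0,0,0.9],"spin":0},{"grip":-0.3,"travel":[0,0,0.9],"spin":0},{"grip":-0.3,"travel":[0,0,0.9],"spin":0},{"grip":-0.3,"travel":[0,0,0.9],"spin":0},{"grip":-0.3,"travel":[0,0,0.9],"spin":0},{"grip":-0.3,"travel":[0,0,0.9],"spin":0}]' 40 >/dev/null
python3 -m handwheel '[{"grip":-0.3,"travel":[0,0,0.6],"spin":0},{"grip":1,"travel":[0,0,0],"spin":0},{"grip":1,"travel":[0,0,0],"spin":0},{"grip":1,"travel":[0,0,0],"spin":0},{"grip":1,"travel":[0,0,0],"spin":0},{"grip":1,"travel":[0,0,0],"spin":0},{"grip":1,"travel":[0,0,0],"spin":0},{"grip":1,"travel":[0,0,0],"spin":0}]'
python3 -m handwheel '[{"grip":1,"travel":[0,0,0],"spin":0},{"grip":1,"travel":[0,0,-0.5],"spin":0},{"grip":1,"travel":[0,0,-0.9],"spin":0},{"grip":1,"travel":[0,0,-0.9],"spin":0},{"grip":1,"travel":[0,0,-0.9],"spin":0.4},{"grip":1,"travel":[0,0,-0.6],"spin":0.4},{"grip":1,"travel":[0,0,0],"spin":0}]'
```

```text
[0.4105 0.253  0.024 ]
[0.5244 0.2513 0.024 ]
[0.4089 0.3213 0.024 ]
[0.5219 0.3269 0.024 ]
top [0.5214 0.448  0.024 ]
top [0.406  0.4452 0.024 ]
top [0.521  0.3796 0.024 ]
top [0.4067 0.3766 0.024 ]
top [0.5207 0.3198 0.024 ]
top [0.4063 0.3164 0.024 ]
top [0.5227 0.2538 0.024 ]
top [0.4069 0.2501 0.024 ]
time_s: 50.88
tcp_pos: [0.5625, 0.0633, 0.0377]
eef_rot: [180.0, 0.0, -174.0]
contact_force: [-2.0, -0.2, 5.3]
gripper_width: 0.014
gripper_force: 40.0
time_s: 51.75
tcp_pos: [0.5628, 0.0634, 0.1334]
eef_rot: [180.0, 0.1, -178.1]
contact_force: [-0.3, 0.7, -2.9]
gripper_width: 0.0138
gripper_force: 40.0
```

```bash
python3 -m handwheel '[{"grip":1,"travel":[0.24,0.77,-0.1],"spin":0},{"grip":1,"travel":[0.24,0.77,-0.1],"spin":0},{"grip":1,"travel":[0.24,0.77,-0.1],"spin":0},{"grip":1,"travel":[0.24,0.77,-0.1],"spin":0},{"grip":1,"travel":[0.24,0.77,-0.1],"spin":0},{"grip":1,"travel":[0.24,0.77,-0.1],"spin":0},{"grip":1,"travel":[0.24,0.77,-0.1],"spin":0},{"grip":1,"travel":[0.24,0.77,-0.1],"spin":0}]' >/dev/null
python3 -m handwheel '[{"grip":1,"travel":[0.24,0.77,0],"spin":0},{"grip":1,"travel":[0.24,0.77,0],"spin":0},{"grip":1,"travel":[0.24,0.77,0],"spin":0},{"grip":1,"travel":[0.24,0.77,0],"spin":0},{"grip":1,"travel":[0.24,0.77,0],"spin":0},{"grip":1,"travel":[0.24,0.77,0],"spin":0},{"grip":1,"travel":[0.24,0.77,0],"spin":0},{"grip":1,"travel":[0,0,0],"spin":0}]'
python3 - <<'E'
from go import *
import pickle
go(.464,.35,.05,-178.2)
im,T,c=chk('tray',.02); save('w11.png',im,1.25);pickle.dump((T,c,im),open('w11.pkl','wb'))
E
```

```text
time_s: 53.75
tcp_pos: [0.4621, 0.3504, 0.1522]
eef_rot: [180.0, 0.0, -178.0]
contact_force: [0.2, 0.2, -2.8]
gripper_width: 0.0138
gripper_force: 40.0
t 53.75 spin 0.05 shift [-0.08 -0.02  4.09]
tray [([372.0, 163.0], 0.89, [0.438, 0.388])]
```

View pics/w11.png

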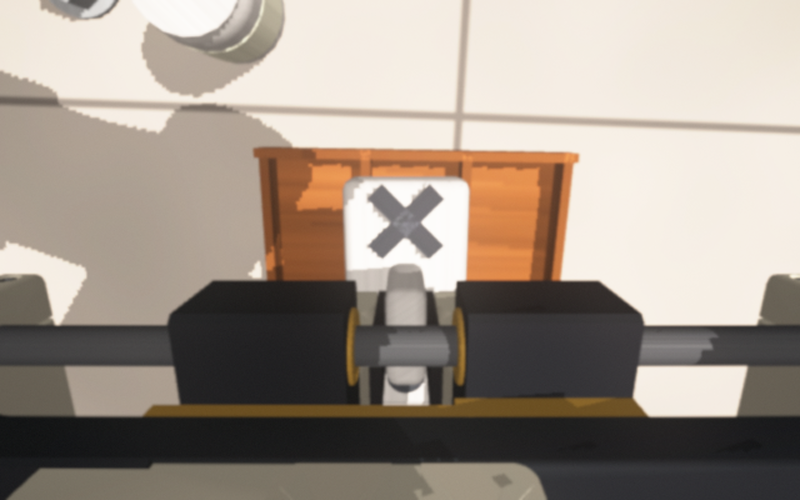

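The cross bracket hangs over the middle bay. The tray's near edge runs from (255,150) to (578,155), with inner walls at (364,155) and (466,156).

```bash
python3 - <<'E'
from go import *
import pickle
T,c,im=pickle.load(open('w11.pkl','rb'))
for p in [(255,152),(578,157),(364,155),(466,156)]: print(onz((p[0]/1.25,p[1]/1.25),.024,T,c).round(4))
E
```

```text
[0.4097 0.2541 0.024 ]
[0.4053 0.4558 0.024 ]
[0.409  0.3221 0.024 ]
[0.4073 0.3857 0.024 ]
```

```bash
python3 -m handwheel '[{"grip":1,"travel":[-0.16,0.1,0.6],"spin":0.05},{"grip":1,"travel":[0,0,0.8],"spin":0},{"grip":1,"travel":[0,0,0.8],"spin":0},{"grip":1,"travel":[0,0,0.8],"spin":0},{"grip":1,"travel":[0,0,0.5],"spin":0},{"grip":1,"travel":[0,0,0.2],"spin":0},{"grip":1,"travel":[0,0,0],"spin":0}]'
python3 -m handwheel '[{"grip":1,"travel":[0,0,0.2],"spin":0},{"grip":1,"travel":[0,0,0.15],"spin":0},{"grip":1,"travel":[0,0,0],"spin":0}]'
```

```text
time_s: 54.72
tcp_pos: [0.4668, 0.3509, 0.0612]
eef_rot: [-180.0, 0.0, -178.3]
contact_force: [-2.7, -3.6, 10.4]
gripper_width: 0.0137
gripper_force: 40.0
time_s: 55.1
tcp_pos: [0.4689, 0.3556, 0.0569]
eef_rot: [179.6, 0.4, -178.1]
contact_force: [-13.4, 2.7, 36.7]
gripper_width: 0.0162
gripper_force: 41.5
```

```bash
python3 -c "
from go import *
print(telemetry.get_state()['moment'])"
python3 -m handwheel '[{"grip":1,"travel":[0,0,-0.4],"spin":0},{"grip":1,"travel":[0,0,-0.3],"spin":0},{"grip":1,"travel":[0,0,0],"spin":0}]'
python3 - <<'E'
from go import *
import pickle
st=telemetry.get_state(); print(st['moment'])
im,T,c=chk('tray',.02); save('w12.png',im[90:240],1.25);pickle.dump((T,c,im),open('w12.pkl','wb'))
E
```

```text
[ 0.23249685  4.57806765 -0.02093362]
time_s: 55.48
tcp_pos: [0.4667, 0.3513, 0.0687]
eef_rot: [180.0, 0.0, -178.3]
contact_force: [-0.5, 0.3, -3.6]
gripper_width: 0.0134
gripper_force: 40.0
[-0.04648529 -0.00686853 -0.08764641]
tray [([372.0, 167.0], 0.87, [0.432, 0.377])]
```

View pics/w12.png

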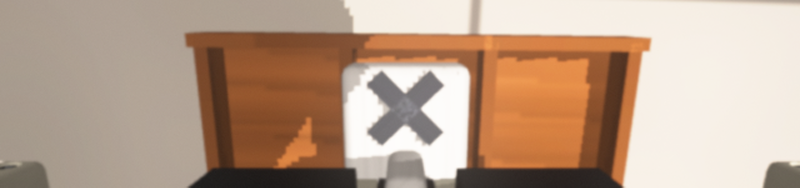

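This last view shows the bay's walls centred at column ≈419, against 406 for the bracket. It needs about 5.7 mm towards +y and 0.6° of turn before I lower it again.

```bash
python3 -m handwheel '[{"grip":1,"travel":[-0.04,0.23,0],"spin":0.12},{"grip":1,"travel":[0,0,0.3],"spin":0},{"grip":1,"travel":[0,0,0.2],"spin":0},{"grip":1,"travel":[0,0,0.1],"spin":0},{"grip":1,"travel":[0,0,0],"spin":0}]'
```

```text
time_s: 56.2
tcp_pos: [0.4672, 0.3569, 0.0532]
eef_rot: [-180.0, -0.0, -178.9]
contact_force: [-0.4, -0.4, -3.2]
gripper_width: 0.0135
gripper_force: 40.0
```

```bash
python3 -m handwheel '[{"grip":1,"travel":[0,0,0.2],"spin":0},{"grip":1,"travel":[0,0,0.1],"spin":0},{"grip":1,"travel":[0,0,0],"spin":0}]'
python3 -m handwheel '[{"grip":0.2,"travel":[0,0,0],"spin":0},{"grip":0.2,"travel":[0,0,0],"spin":0},{"grip":0.2,"travel":[0,0,0],"spin":0},{"grip":0.2,"travel":[0,0,-0.4],"spin":0},{"grip":0.2,"travel":[0,0,-0.99],"spin":0},{"grip":0.2,"travel":[0,0,-0.99],"spin":0},{"grip":0.2,"travel":[0,0,-0.99],"spin":0},{"grip":0.2,"travel":[0,0,-0.99],"spin":0}]'
python3 -m handwheel '[{"grip":0.2,"travel":[0,0,-0.99],"spin":0},{"grip":0.2,"travel":[0,0,-0.99],"spin":0},{"grip":0.2,"travel":[0,0,-0.6],"spin":0},{"grip":0.2,"travel":[0,0,0],"spin":0}]'
python3 - <<'E'
from go import *
import pickle
im,T,c=chk('cross_a',.03); 
g=cv2.cvtColor(im,cv2.COLOR_RGB2HSV); m=((g[...,1]<45)&(g[...,2]>150)).astype(np.uint8)
C=(.4675,.3565); 
# outline of white bracket region near tool axis; expected projection of flat base top
print([proj((C[0]+a,C[1]+b,.026),T,c).round(1).tolist() for a,b in((-.05,-.025),(-.05,.025),(.0,.025),(.0,-.025))])
for col in (300,310,324,335,345):
    r=np.where((m[80:235,col]))[0]+80; print(col,r.min() if len(r) else None)
for row in (135,150,165):
    r=np.where(m[row,200:450])[0]+200; print(row,r.min(),r.max(),len(r))
go(.655,-.1,.26,-101)
E
```

```text
time_s: 56.58
tcp_pos: [0.4672, 0.357, 0.0458]
eef_rot: [-180.0, -0.0, -178.9]
contact_force: [0.9, -0.6, -3.0]
gripper_width: 0.0135
gripper_force: 40.0
time_s: 57.58
tcp_pos: [0.4674, 0.3572, 0.1568]
eef_rot: [180.0, 0.0, -178.9]
contact_force: [-0.2, 0.6, -0.7]
gripper_width: 0.0347
gripper_force: 0.0
time_s: 58.08
tcp_pos: [0.4676, 0.3575, 0.2208]
eef_rot: [179.9, 0.1, -178.9]
contact_force: [-0.1, -0.4, -1.2]
gripper_width: 0.0352
gripper_force: 0.0
cross_a [([323.0, 170.0], 0.78, [0.462, 0.356])]
[[298.6, 123.7], [350.3, 124.8], [348.4, 175.5], [298.6, 174.6]]
300 80
310 80
324 80
335 80
345 80
135 200 449 79
150 200 449 85
165 200 449 100
t 58.17 spin -15.58 shift [ 16.5  -10.87  -1.65]
```

```bash
python3 -m handwheel '[{"grip":-0.3,"travel":[0,-0.8,-0.1],"spin":0},{"grip":-0.3,"travel":[0,-0.8,-0.1],"spin":0},{"grip":-0.3,"travel":[0,-0.8,-0.1],"spin":0},{"grip":-0.3,"travel":[0,-0.8,-0.1],"spin":0},{"grip":-0.3,"travel":[0,-0.8,-0.1],"spin":0},{"grip":-0.3,"travel":[0,-0.8,-0.1],"spin":0},{"grip":-0.3,"travel":[0,-0.8,-0.1],"spin":0},{"grip":-0.3,"travel":[0,-0.8,-0.1],"spin":0}]' >/dev/null
python3 -m handwheel '[{"grip":-0.3,"travel":[0,-0.8,-0.1],"spin":0},{"grip":-0.3,"travel":[0,-0.8,-0.1],"spin":0},{"grip":-0.3,"travel":[0,-0.8,-0.1],"spin":0},{"grip":-0.3,"travel":[0,-0.8,-0.1],"spin":0},{"grip":-0.3,"travel":[0,-0.8,-0.1],"spin":0},{"grip":-0.3,"travel":[0,-0.8,-0.1],"spin":0},{"grip":-0.3,"travel":[0,-0.8,-0.1],"spin":0},{"grip":-0.3,"travel":[0,0,0],"spin":-1}]'
python3 -m handwheel '[{"grip":-0.3,"travel":[0,0,0],"spin":-1},{"grip":-0.3,"travel":[0,0,0],"spin":-1},{"grip":-0.3,"travel":[0,0,0],"spin":-1},{"grip":-0.3,"travel":[0,0,0],"spin":-1},{"grip":-0.3,"travel":[0,0,0],"spin":-1},{"grip":-0.3,"travel":[0,0,0],"spin":-1},{"grip":-0.3,"travel":[0,0,0],"spin":-1},{"grip":-0.3,"travel":[0,0,0],"spin":-1}]' >/dev/null
python3 -m handwheel '[{"grip":-0.3,"travel":[0,0,0],"spin":-1},{"grip":-0.3,"travel":[0,0,0],"spin":-1},{"grip":-0.3,"travel":[0,0,0],"spin":-1},{"grip":-0.3,"travel":[0,0,0],"spin":-1},{"grip":-0.3,"travel":[0,0,0],"spin":-1},{"grip":-0.3,"travel":[0,0,0],"spin":-1},{"grip":-0.3,"travel":[0,0,0],"spin":-0.6},{"grip":-0.3,"travel":[0,0,0],"spin":0}]'
python3 - <<'E'
from go import *
go(.656,-.1153,.26,-100.7)
im=viewer.capture('top'); print([models.find_in('top',t)[:2] for t in ('handle','basket')])
E
```

```text
time_s: 60.18
tcp_pos: [0.4731, 0.0554, 0.2574]
eef_rot: [180.0, 0.0, -173.9]
contact_force: [-0.5, 0.1, 0.6]
gripper_width: 0.0569
gripper_force: 0.0
time_s: 62.18
tcp_pos: [0.4731, 0.0566, 0.2571]
eef_rot: [180.0, -0.0, -100.9]
contact_force: [-0.2, 0.3, -0.5]
gripper_width: 0.0573
gripper_force: 0.0
t 62.17 spin -0.05 shift [ 5.4  -8.47 -0.12]
[[{'position': [341.4, 193.0], 'p': 0.73}], [{'position': [341.7, 192.9], 'p': 0.67}, {'position': [169.9, 266.1], 'p': 0.59}]]
```

```bash
python3 -m handwheel '[{"grip":-0.3,"travel":[0.49,-0.77,0],"spin":-0.05},{"grip":-0.3,"travel":[0.49,-0.77,0],"spin":0},{"grip":-0.3,"travel":[0.49,-0.77,0],"spin":0},{"grip":-0.3,"travel":[0.49,-0.77,0],"spin":0},{"grip":-0.3,"travel":[0.49,-0.77,0],"spin":0},{"grip":-0.3,"travel":[0.49,-0.77,0],"spin":0},{"grip":-0.3,"travel":[0.49,-0.77,0],"spin":0},{"grip":-0.3,"travel":[0.49,-0.77,0],"spin":0}]' >/dev/null
python3 -m handwheel '[{"grip":-0.3,"travel":[0.49,-0.77,0],"spin":0},{"grip":-0.3,"travel":[0.49,-0.77,0],"spin":0},{"grip":-0.3,"travel":[0.49,-0.77,0],"spin":0},{"grip":-0.3,"travel":[0,0,0],"spin":0}]'
python3 - <<'E'
from go import *
st=telemetry.get_state(); im=viewer.capture('wrist'); T,c=Tcam('wrist',st)
print(models.find_in('wrist','handle')[:2])
C=np.array([.663,-.078]); u=np.array([.186,.983])
g=cv2.cvtColor(im,cv2.COLOR_RGB2GRAY)
for s in (-.063,-.055,-.045,-.035,-.025):
    a=proj([*(C+s*u),.16],T,c); r=int(round(a[1])); k=int(a[0]); print(s,a.round(1),g[r,k-32:k+34:2].tolist() if 0<=r<400 else None)
go(.656,-.1153,.145,-100.7)
np.save('pics/b.npy',im)
E
```

```text
time_s: 63.82
tcp_pos: [0.657, -0.1158, 0.256]
eef_rot: [179.9, -0.0, -100.7]
contact_force: [-0.3, 0.3, -0.5]
gripper_width: 0.057
gripper_force: 0.0
[{'position': [322.2, 199.8], 'p': 0.68}]
-0.063 [326.5 169.7] [235, 234, 235, 234, 234, 234, 235, 232, 232, 231, 232, 226, 166, 153, 154, 157, 156, 155, 156, 158, 206, 236, 236, 232, 231, 232, 212, 166, 155, 154, 154, 154, 153]
-0.055 [326.5 180.7] [236, 235, 235, 235, 235, 235, 235, 233, 232, 231, 232, 218, 153, 152, 154, 158, 157, 154, 155, 155, 227, 237, 236, 231, 233, 231, 183, 154, 153, 153, 154, 152, 153]
-0.045 [326.5 194.2] [236, 236, 236, 235, 234, 236, 236, 233, 232, 232, 234, 213, 152, 173, 183, 193, 231, 237, 238, 225, 235, 239, 235, 233, 234, 224, 167, 153, 154, 154, 152, 150, 153]
-0.035 [326.4 207.4] [236, 237, 236, 235, 235, 238, 235, 234, 232, 233, 233, 198, 213, 230, 235, 238, 237, 238, 234, 221, 238, 239, 235, 234, 235, 218, 157, 154, 153, 153, 152, 152, 151]
-0.025 [326.4 220.4] [159, 188, 220, 233, 235, 238, 235, 234, 233, 234, 234, 196, 222, 232, 236, 238, 237, 240, 230, 234, 240, 238, 235, 235, 230, 178, 155, 153, 154, 153, 150, 153, 152]
t 63.92 spin 0.0 shift [0.02 0.   4.46]
```

The bar shows 16 px wide, centred at column 326 as predicted. I'll descend and grip it 38 mm off centre, so the middle stays free for the hook.

```bash
python3 -m handwheel '[{"grip":-0.3,"travel":[0,0,0.8],"spin":0},{"grip":-0.3,"travel":[0,0,0.8],"spin":0},{"grip":-0.3,"travel":[0,0,0.8],"spin":0},{"grip":-0.3,"travel":[0,0,0.8],"spin":0},{"grip":-0.3,"travel":[0,0,0.7],"spin":0},{"grip":-0.3,"travel":[0,0,0.5],"spin":0},{"grip":-0.3,"travel":[0,0,0],"spin":0}]' 60
python3 -m handwheel '[{"grip":1,"travel":[0,0,0],"spin":0},{"grip":1,"travel":[0,0,0],"spin":0},{"grip":1,"travel":[0,0,0],"spin":0},{"grip":1,"travel":[0,0,0],"spin":0},{"grip":1,"travel":[0,0,0],"spin":0},{"grip":1,"travel":[0,0,0],"spin":0},{"grip":1,"travel":[0,0,0],"spin":0},{"grip":1,"travel":[0,0,0],"spin":0}]' 60
python3 -m handwheel '[{"grip":1,"travel":[0,0,-0.2],"spin":0},{"grip":1,"travel":[0,0,-0.4],"spin":0},{"grip":1,"travel":[0,0,-0.6],"spin":0},{"grip":1,"travel":[0,0,-0.6],"spin":0},{"grip":1,"travel":[0,0,-0.6],"spin":0},{"grip":1,"travel":[0,0,0],"spin":0}]'
```

```text
time_s: 64.8
tcp_pos: [0.6557, -0.1144, 0.1461]
eef_rot: [179.9, -0.0, -100.6]
contact_force: [-0.1, 0.1, 0.2]
gripper_width: 0.0569
gripper_force: 0.0
time_s: 65.8
tcp_pos: [0.6561, -0.1144, 0.147]
eef_rot: [180.0, -0.0, -100.6]
contact_force: [0.0, 0.7, -0.8]
gripper_width: 0.011
gripper_force: 59.7
time_s: 66.55
tcp_pos: [0.6572, -0.1145, 0.2092]
eef_rot: [-179.8, 0.0, -100.6]
contact_force: [0.2, 0.0, -4.1]
gripper_width: 0.0114
gripper_force: 59.7
```

```bash
python3 -m handwheel '[{"grip":1,"travel":[0,0,-0.6],"spin":-0.4},{"grip":1,"travel":[0,0,-0.6],"spin":-0.4},{"grip":1,"travel":[0,0,-0.6],"spin":-0.4},{"grip":1,"travel":[0,0,-0.6],"spin":-0.44},{"grip":1,"travel":[0,0,-0.6],"spin":0},{"grip":1,"travel":[0,0,0],"spin":0}]'
python3 - <<'E'
from go import *
go(.525,.251,.28,-92.4)
E
```

```text
time_s: 67.3
tcp_pos: [0.657, -0.1145, 0.284]
eef_rot: [-179.8, 0.0, -92.5]
contact_force: [1.2, 0.0, -4.8]
gripper_width: 0.0112
gripper_force: 59.7
t 67.3 spin -0.01 shift [-14.39   5.89   0.16]
```

```bash
python3 -m handwheel '[{"grip":1,"travel":[-0.3,0.3,0],"spin":0},{"grip":1,"travel":[-0.6,0.35,0],"spin":0},{"grip":1,"travel":[-0.6,0.35,0],"spin":0},{"grip":1,"travel":[-0.6,0.35,0],"spin":0},{"grip":1,"travel":[-0.6,0.35,0],"spin":0},{"grip":1,"travel":[-0.6,0.35,0],"spin":0},{"grip":1,"travel":[-0.6,0.35,0],"spin":0},{"grip":1,"travel":[-0.6,0.35,0],"spin":0}]' >/dev/null
python3 -m handwheel '[{"grip":1,"travel":[-0.6,0.35,0],"spin":0},{"grip":1,"travel":[-0.6,0.35,0],"spin":0},{"grip":1,"travel":[-0.6,0.35,0],"spin":0},{"grip":1,"travel":[-0.6,0.35,0],"spin":0},{"grip":1,"travel":[-0.6,0.35,0],"spin":0},{"grip":1,"travel":[-0.6,0.35,0],"spin":0},{"grip":1,"travel":[-0.6,0.35,0],"spin":0},{"grip":1,"travel":[-0.6,0.35,0],"spin":0}]' >/dev/null
python3 -m handwheel '[{"grip":1,"travel":[-0.6,0.2,0],"spin":0},{"grip":1,"travel":[-0.6,0.1,0],"spin":0},{"grip":1,"travel":[-0.6,0.05,0],"spin":0},{"grip":1,"travel":[-0.6,0,0],"spin":0},{"grip":1,"travel":[-0.6,0,0],"spin":0},{"grip":1,"travel":[-0.6,0,0],"spin":0},{"grip":1,"travel":[-0.6,0,0],"spin":0},{"grip":1,"travel":[-0.4,0,0],"spin":0}]' >/dev/null
python3 -m handwheel '[{"grip":1,"travel":[0,0,0],"spin":0}]'
python3 - <<'E'
from go import *
go(.525,.251,.28,-92.4)
T,c=Tcam('top');S,cs=Tcam('scene')
a=viewer.capture('top');b=viewer.capture('scene');np.save('pics/ht.npy',a);np.save('pics/hs.npy',b)
for n in('top','scene'): print([(t,[(d['position'],d['p']) for d in models.find_in(n,t)[:2]]) for t in('hook_seat','handle')])
# predicted pixels: bar ends, hook tip
st=telemetry.get_state(); p=st['tcp_pos']; 
for nm,P in [('barmid',(p[0]+.0016,p[1]+.037,p[2]+.008)),('tip',(.592,.286,.263)),('seat',(.6146,.285,.235))]: print(nm,proj(P,T,c).round(1),proj(P,S,cs).round(1))
E
```

```text
time_s: 70.42
tcp_pos: [0.5237, 0.2397, 0.2819]
eef_rot: [180.0, -0.0, -92.4]
contact_force: [-0.3, -0.2, -4.0]
gripper_width: 0.0112
gripper_force: 59.7
t 70.42 spin -0.0 shift [-0.45 -0.03  0.07]
[('hook_seat', [([212.6, 176.3], 0.63)]), ('handle', [([223.0, 245.4], 0.6), ([440.7, 278.9], 0.55)])]
[('hook_seat', [([420.7, 216.5], 0.81), ([179.0, 242.5], 0.68)]), ('handle', [([384.2, 147.1], 0.66), ([420.1, 222.0], 0.48)])]
barmid [183.8 241.1] [389.7 114.6]
tip [183.7 210.6] [406.  136.1]
seat [188.1 201.9] [409.  149.3]
```

```bash
python3 -m handwheel '[{"grip":1,"travel":[-0.4,0,0],"spin":0},{"grip":1,"travel":[0,-0.4,0],"spin":0},{"grip":1,"travel":[0,-0.5,0],"spin":0},{"grip":1,"travel":[0,-0.5,0],"spin":0},{"grip":1,"travel":[0,0,0],"spin":0}]'
python3 -m handwheel '[{"grip":1,"travel":[0,-0.5,0],"spin":0},{"grip":1,"travel":[0,-0.5,0],"spin":0},{"grip":1,"travel":[0,-0.5,0],"spin":0},{"grip":1,"travel":[0,-0.5,0],"spin":0},{"grip":1,"travel":[0,0,0],"spin":0}]'
python3 - <<'E'
from go import *
go(.6131,.248,.25,-92.4)
E
```

```text
time_s: 71.35
tcp_pos: [0.5602, 0.2472, 0.2814]
eef_rot: [180.0, -0.0, -92.5]
contact_force: [-0.8, -0.6, -3.5]
gripper_width: 0.0111
gripper_force: 59.7
time_s: 71.97
tcp_pos: [0.6099, 0.2452, 0.2814]
eef_rot: [180.0, -0.0, -92.5]
contact_force: [-0.8, 0.6, -3.4]
gripper_width: 0.0112
gripper_force: 59.7
t 71.97 spin -0.02 shift [-0.12 -0.12  1.26]
```

```bash
python3 -m handwheel '[{"grip":1,"travel":[-0.1,-0.12,0.3],"spin":0},{"grip":1,"travel":[0,0,0.4],"spin":0},{"grip":1,"travel":[0,0,0.4],"spin":0},{"grip":1,"travel":[0,0,0.4],"spin":0},{"grip":1,"travel":[0,0,0.2],"spin":0},{"grip":1,"travel":[0,0,0],"spin":0}]'
python3 -m handwheel '[{"grip":1,"travel":[0,0,0.15],"spin":0},{"grip":1,"travel":[0,0,0.1],"spin":0},{"grip":1,"travel":[0,0,0],"spin":0}]'
```

```text
time_s: 72.72
tcp_pos: [0.6132, 0.248, 0.2401]
eef_rot: [-179.9, 0.0, -92.4]
contact_force: [4.8, -0.3, -2.2]
gripper_width: 0.0113
gripper_force: 59.7
time_s: 73.1
tcp_pos: [0.6147, 0.2484, 0.2364]
eef_rot: [-179.6, 0.2, -92.4]
contact_force: [7.9, -1.5, 7.0]
gripper_width: 0.0111
gripper_force: 59.8
```

```bash
python3 -m handwheel '[{"grip":1,"travel":[0,-0.16,-0.05],"spin":0},{"grip":1,"travel":[0,0,0],"spin":0}]'
python3 -m handwheel '[{"grip":1,"travel":[0,0,0.12],"spin":0},{"grip":1,"travel":[0,0,0.08],"spin":0},{"grip":1,"travel":[0,0,0],"spin":0}]'
```

```text
time_s: 73.35
tcp_pos: [0.617, 0.2478, 0.235]
eef_rot: [-179.9, 0.0, -92.5]
contact_force: [5.3, -0.1, 2.2]
gripper_width: 0.0113
gripper_force: 59.8
time_s: 73.72
tcp_pos: [0.6178, 0.2476, 0.2324]
eef_rot: [-179.7, 0.1, -92.4]
contact_force: [2.5, -2.3, 12.5]
gripper_width: 0.0112
gripper_force: 60.0
```

The bar rests in the seat (z ≈ 0.235, supported). I'll release it and withdraw upward.

```bash
python3 -m handwheel '[{"grip":1,"travel":[0,-0.04,-0.05],"spin":0},{"grip":0.5,"travel":[0,0,0],"spin":0},{"grip":0.3,"travel":[0,0,0],"spin":0},{"grip":0.2,"travel":[0,0,0],"spin":0},{"grip":0.2,"travel":[0,0,0],"spin":0},{"grip":0.2,"travel":[0,0,0],"spin":0}]' 20
python3 -m handwheel '[{"grip":0.2,"travel":[0,0,-0.2],"spin":0},{"grip":0.2,"travel":[0,0,-0.4],"spin":0},{"grip":0.2,"travel":[0,0,-0.6],"spin":0},{"grip":0.2,"travel":[0,0,-0.8],"spin":0},{"grip":0.2,"travel":[0,0,-0.8],"spin":0},{"grip":0.2,"travel":[0,0,0],"spin":0}]'
python3 - <<'E'
from go import *
for n in('top','scene'):
    im=viewer.capture(n); np.save('pics/f_%s.npy'%n,im)
    print(n,[(t,[(np.round(d['position']).tolist(),round(d['p'],2)) for d in models.find_in(n,t)[:3]]) for t in('handle','basket','bell','cross_a')])
E
```

```text
time_s: 74.47
tcp_pos: [0.617, 0.2476, 0.2307]
eef_rot: [180.0, -0.0, -92.4]
contact_force: [0.8, -0.0, -0.4]
gripper_width: 0.0349
gripper_force: 0.0
time_s: 75.22
tcp_pos: [0.618, 0.2479, 0.3039]
eef_rot: [-179.8, 0.1, -92.4]
contact_force: [-0.6, -0.8, -0.6]
gripper_width: 0.0353
gripper_force: 0.0
top [('handle', [([218.0, 210.0], 0.89)]), ('basket', [([217.0, 206.0], 0.96)]), ('bell', [([285.0, 182.0], 0.75)]), ('cross_a', [([180.0, 268.0], 0.88), ([273.0, 134.0], 0.84), ([397.0, 190.0], 0.57)])]
scene [('handle', [([403.0, 176.0], 0.67)]), ('basket', [([407.0, 174.0], 0.91)]), ('bell', [([355.0, 248.0], 0.86)]), ('cross_a', [([240.0, 294.0], 0.91), ([392.0, 287.0], 0.64), ([419.0, 221.0], 0.61)])]
```

```bash
python3 -m handwheel '[{"grip":0.2,"travel":[0,0,-0.8],"spin":0},{"grip":0.2,"travel":[0,0,-0.8],"spin":0},{"grip":0.2,"travel":[0.4,0,-0.4],"spin":0},{"grip":0.2,"travel":[0.9,0,0],"spin":0},{"grip":0.2,"travel":[0.9,0,0],"spin":0},{"grip":0.2,"travel":[0.9,0,0],"spin":0},{"grip":0.2,"travel":[0.9,0,0],"spin":0},{"grip":0.2,"travel":[0.9,0,0],"spin":0}]' >/dev/null
python3 -m handwheel '[{"grip":0.2,"travel":[0.9,0,0],"spin":0},{"grip":0.2,"travel":[0.9,0,0],"spin":0},{"grip":0.2,"travel":[0.9,0,0],"spin":0},{"grip":0.2,"travel":[0.9,0,0],"spin":0},{"grip":0.2,"travel":[0.9,0,0],"spin":0},{"grip":0.2,"travel":[0,0,0],"spin":0},{"grip":0.2,"travel":[0,0,0],"spin":0}]'
python3 - <<'E'
from go import *
R_={}
for n in('top','scene'):
    im=viewer.capture(n); np.save('pics/g_%s.npy'%n,im); T,c=Tcam(n)
    for t in('handle','basket','bell','cross_a','round_a','cam_grip'):
        ds=models.find_in(n,t)[:4]; print(n,t,[(np.round(d['position']).tolist(),round(d['p'],2)) for d in ds])
        if ds: R_.setdefault(t,[]).append(ray(ds[0]['position'],T,c))
    for nm,P in [('barmid',(.617,.285,.24)),('box',(.617,.285,.118)),('bell',(.7,.078,.03)),('bay1',(.467,.356,.03))]: print(nm,proj(P,T,c).round())
for t in('handle','basket','bell'):
    if len(R_[t])==2: print(t,tri(R_[t])[0].round(3))
save('final.png',np.hstack([np.load('pics/g_top.npy')[110:330,140:500],np.load('pics/g_scene.npy')[110:330,110:470]]),1.1)
E
```

```text
time_s: 77.6
tcp_pos: [0.6072, 0.0125, 0.3507]
eef_rot: [180.0, 0.0, -92.5]
contact_force: [0.1, 0.2, -0.4]
gripper_width: 0.035
gripper_force: 0.0
top handle [([440.0, 278.0], 0.33)]
top basket []
top bell []
top cross_a [([398.0, 193.0], 0.65), ([268.0, 118.0], 0.38)]
top round_a [([439.0, 243.0], 0.78), ([465.0, 245.0], 0.68), ([218.0, 259.0], 0.67), ([437.0, 280.0], 0.62)]
top cam_grip [([444.0, 290.0], 0.85)]
barmid [187. 201.]
box [201. 207.]
bell [285. 181.]
bay1 [181. 267.]
scene handle [([401.0, 176.0], 0.7), ([173.0, 226.0], 0.65), ([160.0, 270.0], 0.32)]
scene basket [([405.0, 174.0], 0.74)]
scene bell [([351.0, 250.0], 0.69)]
scene cross_a [([235.0, 294.0], 0.95), ([395.0, 287.0], 0.77), ([383.0, 154.0], 0.49), ([372.0, 158.0], 0.21)]
scene round_a [([158.0, 270.0], 0.85), ([183.0, 260.0], 0.85), ([354.0, 246.0], 0.6), ([204.0, 253.0], 0.55)]
scene cam_grip [([172.0, 228.0], 0.87)]
barmid [410. 148.]
box [403. 180.]
bell [354. 247.]
bay1 [390. 160.]
handle [ 0.644 -0.052  0.497]
```

```bash
python3 -m handwheel '[{"grip":0.2,"travel":[0.8,0.5,0],"spin":0},{"grip":0.2,"travel":[0.8,0.5,0],"spin":0},{"grip":0.2,"travel":[0.8,0.5,0],"spin":0},{"grip":0.2,"travel":[0.8,0.5,0],"spin":0},{"grip":0.2,"travel":[0.8,0.5,0],"spin":0},{"grip":0.2,"travel":[0.8,0.5,0],"spin":0},{"grip":0.2,"travel":[0.8,0.5,0],"spin":0},{"grip":0.2,"travel":[0.8,0.5,0],"spin":0}]' >/dev/null
python3 -m handwheel '[{"grip":0.2,"travel":[0.8,0,0],"spin":0},{"grip":0.2,"travel":[0.8,0,0],"spin":0},{"grip":0.2,"travel":[0.8,0,0],"spin":0},{"grip":0.2,"travel":[0.8,0,0],"spin":0},{"grip":0.2,"travel":[0,0,0],"spin":0}]'
python3 - <<'E'
from go import *
R_={}
for n in('top','scene'):
    im=viewer.capture(n); T,c=Tcam(n)
    for t in('handle','basket','bell','cross_a'):
        ds=models.find_in(n,t)[:5]; print(n,t,[(np.round(d['position']).tolist(),round(d['p'],2)) for d in ds])
        if ds: R_.setdefault(t,[]).append(ray(ds[0]['position'],T,c))
for t in('handle','basket','bell'):
    if len(R_.get(t,[]))==2: P,e=tri(R_[t]); print(t,P.round(3),np.round(e,3))
E
```

```text
time_s: 79.92
tcp_pos: [0.4964, -0.2242, 0.3505]
eef_rot: [180.0, -0.0, -92.5]
contact_force: [0.1, 1.2, -0.8]
gripper_width: 0.035
gripper_force: 0.0
top handle [([200.0, 204.0], 0.62), ([189.0, 267.0], 0.48)]
top basket [([197.0, 206.0], 0.8)]
top bell [([284.0, 182.0], 0.8)]
top cross_a [([181.0, 268.0], 0.89), ([392.0, 185.0], 0.72), ([274.0, 133.0], 0.55)]
scene handle [([403.0, 173.0], 0.57), ([420.0, 217.0], 0.51)]
scene basket [([373.0, 162.0], 0.19)]
scene bell [([352.0, 248.0], 0.8), ([206.0, 253.0], 0.16)]
scene cross_a [([240.0, 293.0], 0.9), ([395.0, 286.0], 0.57), ([384.0, 157.0], 0.42)]
handle [0.62  0.279 0.15 ] [0. 0.]
basket [0.592 0.234 0.205] [0.04 0.04]
bell [0.698 0.079 0.02 ] [0.003 0.003]
```

The basket triangulates to (0.62, 0.28, 0.15), which means it's hanging on the hook. The cross bracket is in the bay and the bell is where it stood.

```bash
python3 -c "
from plant import close_job
print(close_job())"
```

```text
the job is handed in; nothing more can be done
None
```

I handed the job in at about 80 s: three round-tagged brackets clamped in the fixture (cam turned to its stop), the one cross-tagged bracket in the tray's middle bay, the basket hung on the hook and the bell left alone; the bay and hook were confirmed only by position readings, not a final picture.

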